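# Rack the mixer cans and lock the bayonet gate

### The arm

A 6-joint arm with a two-finger parallel gripper is mounted at the origin on the work surface. World frame = base frame: x ahead of the robot, y to its left, z up, the work surface at z = 0. Lengths are in m, angles in rad, forces in N, time in s.
With the tool pointing down it reaches from about 0.3 to 0.875 m from the base axis. Payload 4.2 kg.
Tool frame: the origin (TCP) lies at the very end of the fingers, on their centre line; the grasp point (between the pads) lies 19 mm behind it (ctrl.tcp_to_grasp is the distance from the TCP to the grasp point, in m); z points along the fingers, y is the line along which they close (so a half turn about z gives the same grasp; the last joint's range is limited). The gripper opens to 85 mm and grips with 20 to 120 N. Pads are 22 mm wide; open, the fingers measure 114 mm over their backs; the gripper's body (76 mm by 85 mm) begins 54 mm behind the grasp point. The pads swing forward as they close: fully open they stand 13 mm farther back than shut.
Start: joints at [-1.274, 0.32, 1.565, -0, 1.257, -0.02], TCP at [0.179, -0.546, 0.231] pointing down, gripper open.
Joint ranges: [-3.11, 3.11], [-0.84, 2.01], [0.21, 2.61], [-1.34, 4.49], [0.05, 2.63], [-2.56, 2.56]. Speed limits (rad/s): [2.57, 2.57, 3.14, 3.14, 3.14, 3.14].

### API

Orientations are given as a 3x3 rotation matrix whose columns are the frame's x, y, z axes.
In Python, from rig import ctrl, eyes, order gives the robot as it stands.
- The arm moves only by the tool drive_tool, never from a script. Its argument "rows" is a list that holds one entry, the list of rows, each a list of 7 numbers: the turn, a rotation vector about the tool's x, y, z each as a share of 180 degrees, from -1 to 1, then the shift along the tool's x, y, z each as a share of 0.3 m, from -1 to 1, then the opening, from 0 (shut) to 1 (fully open). A call has 1 to 5 rows; each row shifts and turns the commanded pose from where the row before left it, along the tool's axes as they then stand; what a row does not reach is not made up. A row lasts 1/12 s, in which the tool goes at most 41.7 mm and 7.16 degrees, less where a joint would pass 70% of its speed; a pose out of reach is approached as far as the arm can. A call with a number of a shift or a turn outside -1 to 1 is refused whole. A call with a gripper value outside its range is refused whole. The fingers move at their own pace and stop on an object; "squeeze" is the grip in N (left out, the last holds). Time passes only in rows, so rows that do not move let the fingers close. It gives the time, the measured TCP pose, the force, the opening and the grip force at its end, in the units of the state.
- ctrl.get_state(): the state, without advancing time (a new reading comes with each control period).
- eyes.read_camera(name): name is "side" or "top" or "wrist"; returns (picture, depth): 480x640x3 uint8, blue, green, red; 480x640 float32, m along the optical axis (not along the pixel's ray), 0 where there is no reading.
- eyes.camera_params(name): a dict with "mtx" (3x3 intrinsics, pixels), "origin" and "attitude" of the camera in the world; the wrist camera has in their place "hand_eye" (4x4, takes a point from camera to tool coordinates, whose origin is the TCP and whose axes are the flange's). Camera axes: x right, y down, z forward; pixel columns grow to the right and rows downward; lengths in m; the calibration is good to about 2 mm. A picture is of the moment at which its call begins: read the wrist's pose just before it. camera_params takes no time and is no camera call.
- order.job_done(): hands the job in; it is judged then, once.
The state is a dict: "clock": time; "joint_positions": joint angles; "qd": joint speeds; "joint_torque": joint torques, N m; "tcp_pos": TCP position; "tool_rot": TCP orientation; "ft_force": force on the tool from outside, world axes, zero at the start; "moment": the same for the moment, N m; "width": opening from 0.0 (shut) to 1.0 (fully open); "grip_force": force on a finger pad.
Only numpy, scipy, OpenCV 4.12 (cv2) and the standard library are available. Lean on these libraries where they do the work, as an engineer would, in place of code of your own. Each camera call takes 0.05 s, during which the arm holds its last target. There are 200 camera calls.

### The job

Get the drinks cart ready to roll: slide every mixer can, upright and without lifting it off the glass, one by one into single file between the rails of the wooden rack, all of them inside the gate's line. Then take the swing gate from the turntable, push its bayonet foot fully home into the brass socket beside the rack's mouth until the collar is flush, and turn it clockwise to lock it with its arm straight across the mouth; let go, and leave the other things on the cart where they are.

Things in the scene. Friction and masses are not known exactly. Their poses are not given: they have to be found in the camera images.
- rack: Fixed wooden can rack, open on top and at one end. Origin on the glass on the lane's centre line; +y along the lane from mouth to end stop, +x across it. Rails 46 mm high, 8 thick, inner faces at x = +-31 mm, straight from y = -170 mm to the stop's face at y = 155 mm; at the mouth they flare out at 30 degrees from y = -170 to -218 mm. No floor: cans slide on the glass.
- gate_line (a point): Point on the glass at rack (0, -140) mm, axes as the rack's. The shut gate's 12 mm wide arm crosses the lane here, its underside 53 mm above the glass; the cans belong wholly beyond it towards the stop (can centres at rack y above -107 mm; five fit with about 19 mm to spare).
- socket (a point): Centre of the top of the brass bayonet socket (56 mm square), fixed at rack x = 80, y = -140 mm, 36 mm above the glass; axes as the rack's. Keyhole in its 10 mm thick top: a 20 mm square centre opening with a slot 44 mm long, 13 mm wide through it, whose line is 70 degrees anticlockwise from above of rack x; hollow below down to the glass.
- gate: Loose swing gate, about 240 g: steel upright with a horizontal arm. Origin on its axis at the underside of its round collar (44 mm diameter); +z up, +x along the arm (116 mm long, 12 wide, 14 high, centred 24 mm above the origin). It starts standing in the parking block on the turntable, collar 58 mm above the glass; lift it straight up by 40 mm or more to free it.
- gate_foot (a point): Nose of the gate's foot, at gate (0, 0, -34) mm. The foot below the collar is a 17 mm round stem with tapered nose and a cross lug 36 mm long (along gate x), 9 mm wide, from 15 to 25 mm below the collar. To enter the keyhole hold the gate upright with gate +x at 110 degrees clockwise from above of rack +x (arm away from the stop) and push down until the collar is flush.
- gate_tip (a point): End of the gate's arm, at gate (116, 0, 24) mm. Once the collar is flush on the socket, turn the gate clockwise from above by 70 degrees: the arm then lies straight across the lane's mouth (gate +x along rack -x) and the lug is locked under the socket's top. It turns with little friction and has no end stop.
- gate_grip (a point): Centre of the gate's wooden grip bar, at gate (0, 0, 90) mm, axes as the gate's. The bar is 60 mm long (along gate x), 14 mm thick, from 75 to 105 mm above the gate's origin; pinch it across its thickness from above.
- turntable: Small wooden turntable, 220 mm diameter, top 22 mm above the glass, fixed (does not turn). Carries the gate's dark wooden parking block (64 x 50 mm, 36 mm high, centred at turntable x = -60, y = 0), the pourer and the tumbler. Origin at the centre of its underside.
- pourer: White ceramic pourer on the turntable, 72 mm wide, 88 mm high, bystander. Origin at the centre of its underside.
- tumbler: Squat amber glass tumbler on the turntable, 74 mm diameter, 75 mm high, bystander. Origin at the centre of its underside.
- strainer: Flat steel cocktail strainer lying on the glass, about 170 mm long, bystander. Origin under the centre of its 80 mm disc, handle to its -x.
- ice_mould: Grey silicone ice mould on the glass, 110 x 75 x 35 mm, bystander. Origin at the centre of its underside.
- can0: An unopened plain aluminium mixer can, upright: 54 mm diameter, 90 mm tall, about 190 g. Origin at the centre of its underside; it slides easily (friction on the glass about 0.3). From 3 to 5 of the five cans are there; the others are absent.
- can1: An unopened plain aluminium mixer can, upright: 54 mm diameter, 90 mm tall, about 190 g. Origin at the centre of its underside; it slides easily (friction on the glass about 0.3). From 3 to 5 of the five cans are there; the others are absent.
- can2: An unopened plain aluminium mixer can, upright: 54 mm diameter, 90 mm tall, about 190 g. Origin at the centre of its underside; it slides easily (friction on the glass about 0.3). From 3 to 5 of the five cans are there; the others are absent.
- can3: An unopened plain aluminium mixer can, upright: 54 mm diameter, 90 mm tall, about 190 g. Origin at the centre of its underside; it slides easily (friction on the glass about 0.3). From 3 to 5 of the five cans are there; the others are absent.
- can4: An unopened plain aluminium mixer can, upright: 54 mm diameter, 90 mm tall, about 190 g. Origin at the centre of its underside; it slides easily (friction on the glass about 0.3). From 3 to 5 of the five cans are there; the others are absent.
Things that resemble listed ones, but are neither listed nor needed, are in the scene too. What is shaped like the can3 but black is not meant. What is shaped like the can1 but black is not meant.

How it is judged:
On the way, in this order (a step that is already met when the one before it is completed fails the run):
1. all cans present stand upright in the rack, inside the gate's line (y of can0 in the frame of rack between -0.112 and 0.14 m and x of can0 in the frame of rack between -0.012 and 0.012 m and angle between each of can0, can1, can2, can3, can4's own z axis and vertical below 0.15 rad and height (world z) of each of can0, can1, can2, can3, can4 below 0.01 m and y of can1 in the frame of rack between -0.112 and 0.14 m and x of can1 in the frame of rack between -0.012 and 0.012 m and y of can2 in the frame of rack between -0.112 and 0.14 m and x of can2 in the frame of rack between -0.012 and 0.012 m and y of can3 in the frame of rack between -0.112 and 0.14 m and x of can3 in the frame of rack between -0.012 and 0.012 m and y of can4 in the frame of rack between -0.112 and 0.14 m and x of can4 in the frame of rack between -0.012 and 0.012 m), for 0.2 s.
2. the gate is pushed home in the socket with its arm still turned away (unlocked) (horizontal distance between gate and socket below 0.006 m and z of gate in the frame of socket below 0.004 m and angle between gate's own z axis and vertical below 0.1 rad and angle between the x axis of gate and the x axis of rack, either way round above 0.9 rad), for 0.1 s.
3. the gate is turned clockwise to lie across the mouth, still fully home (horizontal distance between gate and socket below 0.006 m and z of gate in the frame of socket below 0.004 m and angle between gate's own z axis and vertical below 0.1 rad and angle between the x axis of gate and the x axis of rack, either way round below 0.2 rad and x of gate_tip in the frame of rack below 0 m), for 0.2 s.
At the end, for the whole second after the job is handed in: Every can upright (0.15 rad) on the glass in the lane, within 12 mm of its centre line, centre beyond rack y = -112 mm; gate collar flush on the socket (4 mm high, 6 mm sideways, tilt 0.1 rad), arm across the mouth within 0.2 rad; all released and at rest (all of step 1 and all of step 3 and linear speed of each of can0, can1, can2, can3, can4, gate below 0.02 m/s); the robot touches nothing.
It fails at once if a can is lifted off the glass (more than 25 mm) (height (world z) of any of can0, can1, can2, can3, can4 above 0.025 m).
It fails at once if a bystander is disturbed (moved more than 30 mm) (distance of any of pourer, tumbler, strainer, ice_mould from where it was at the start of the episode above 0.03 m).
Of can0, can1, can2, can3, can4 only 3 to 5 are there at a start; the rules pass over those that are not, and their reading is None.
At some moment in a run one of can0, can1, can2, can3, can4 may be knocked a few centimetres aside while the robot is not near it.
It also fails if it takes over 210 s, if anything falls off the work surface, if the arm or the gripper's body presses on something with over 40 N, if the wrist force passes 120 N, or if a joint passes its speed limit or range.

## Working session

There is one attempt and no reset: what is moved stays moved. The work goes in short steps, Python scripts to look and compute and a tool call to move; the robot and the scene stay as the last step left them, time stands still between calls to the robot, and variables do not carry over. Pictures are saved under pics/ and viewed, at most 14 in all, crops included, and the job is handed in when it is done.

Besides the shell and the picture viewer there is one more tool, called after "Call:" as name(argument=value, ...) on one line, values as JSON. drive_tool: Moves the arm, as the interface text tells. Shift numbers are shares of 0.3 m and turn numbers shares of 180 degrees, none past 1 either way. Its arguments: {"type":"object","properties":{"rows":{"type":"array","items":{"type":"array","items":{"type":"array","items":{"type":"number","minimum":-1,"maximum":1}}}},"squeeze":{"type":"number"}},"required":["rows"]}

```bash
ls; mkdir -p pics
python3 - <<'E'
from rig import ctrl, eyes, order
import cv2,numpy as np
s=ctrl.get_state(); print(s['clock'],s['tcp_pos'],s['tool_rot'],s['width'])
for n in ['side','top','wrist']:
    im,d=eyes.read_camera(n); cv2.imwrite(f'pics/{n}0.png',im); np.save(f'pics/{n}0.npy',d)
    p=eyes.camera_params(n); print(n,p, (d>0).mean())
E
```

```text
pics
0.0 [ 0.17899729 -0.54593095  0.23047863] [[ 9.50237495e-01  3.11525992e-01 -5.08814372e-04]
 [ 3.11526404e-01 -9.50235994e-01  1.68976914e-03]
 [ 4.29132775e-05 -1.76419111e-03 -9.99998443e-01]] 0.9986875517844678
side {'mtx': array([[623.1798013 ,   0.        , 331.29787278],
       [  0.        , 623.1798013 , 239.05607363],
       [  0.        ,   0.        ,   1.        ]]), 'origin': array([0.18805362, 1.05594237, 0.88330919]), 'attitude': array([[-0.94277291, -0.16771814,  0.28818374],
       [-0.33274774,  0.52872023, -0.78085457],
       [-0.0214051 , -0.83206102, -0.55427094]])} 0.995908203125
top {'mtx': array([[605.69015693,   0.        , 316.66606334],
       [  0.        , 605.69015693, 240.34583732],
       [  0.        ,   0.        ,   1.        ]]), 'origin': array([ 0.38574528, -0.02973751,  1.3509128 ]), 'attitude': array([[-0.00148717, -0.98712848,  0.15992233],
       [-0.99981815, -0.00157266, -0.01900497],
       [ 0.01901185, -0.15992152, -0.98694663]])} 0.9961946614583334
wrist {'mtx': array([[364.47603954,   0.        , 317.30318464],
       [  0.        , 364.47603954, 239.74273162],
       [  0.        ,   0.        ,   1.        ]]), 'hand_eye': array([[-3.18284575e-04, -9.65501846e-01, -2.60396013e-01,
         6.59215135e-02],
       [ 9.99999921e-01, -2.45754844e-04, -3.11094604e-04,
         5.23179147e-04],
       [ 2.36368833e-04, -2.60396092e-01,  9.65501849e-01,
        -1.42386557e-01],
       [ 0.00000000e+00,  0.00000000e+00,  0.00000000e+00,
         1.00000000e+00]])} 0.9958821614583333
```

View pics/top0.png

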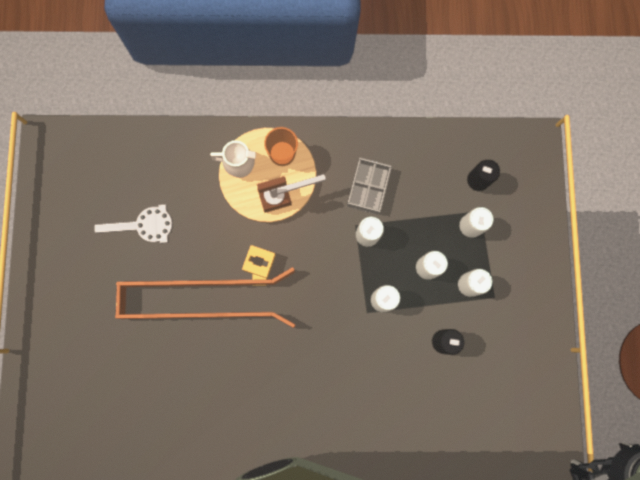

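View pics/side0.png

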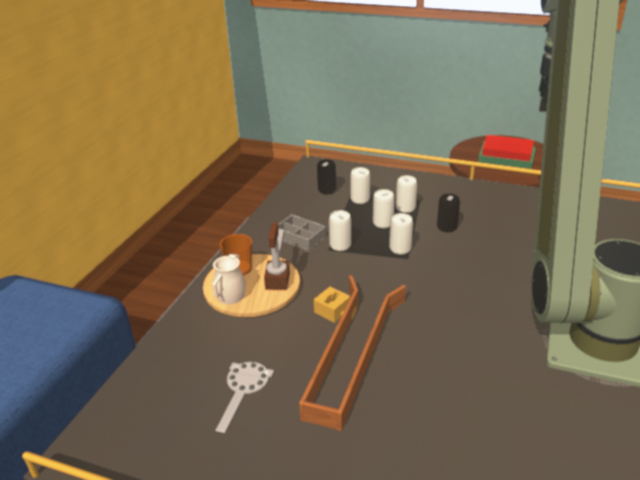

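Top view: five white cans at about (370,232), (386,298), (432,265), (475,283), (477,222), and black look-alikes at (484,175) and (449,341), which are excluded. The rack lies from (118,300) to its mouth near (290,300), the socket is at (258,262), and the gate is on its block at (273,194) with its arm tip at (325,178). The side view agrees.

```bash
cat > h.py <<'E'
from rig import ctrl, eyes, order
import cv2, numpy as np
def cam(n):
    p=eyes.camera_params(n)
    if n=='wrist':
        s=ctrl.get_state(); H=p['hand_eye']; R=np.array(s['tool_rot'])
        return p['mtx'],R@H[:3,3]+np.array(s['tcp_pos']),R@H[:3,:3]
    return p['mtx'],np.array(p['origin']),np.array(p['attitude'])
def cloud(n,d,c=None):
    K,o,A=c or cam(n); v,u=np.mgrid[:480,:640]
    r=np.stack([(u-K[0,2])/K[0,0],(v-K[1,2])/K[1,1],np.ones_like(u)],-1)*d[...,None]
    return r@A.T+o
def ray(n,uv,z,c=None):
    K,o,A=c or cam(n); r=A@np.linalg.inv(K)@[uv[0],uv[1],1]
    return o+r*(z-o[2])/r[2]
def look(n,tag=None):
    c=cam(n); im,d=eyes.read_camera(n)
    if tag: cv2.imwrite(f'pics/{tag}.png',im)
    return im,d,cloud(n,d,c),c
def cans(im,P,zl=.083,zh=.098,box=(.2,.72,-.6,.35)):
    g=im.min(2); m=(g>150)&(P[...,2]>zl)&(P[...,2]<zh)&(P[...,0]>box[0])&(P[...,0]<box[1])&(P[...,1]>box[2])&(P[...,1]<box[3])
    n,L,S,C=cv2.connectedComponentsWithStats(m.astype('uint8'))
    out=[]
    for i in range(1,n):
        if S[i,4]>120:
            q=P[L==i]; lo,hi=q.min(0),q.max(0)
            (cx,cy),r=cv2.minEnclosingCircle(q[:,:2].astype(np.float32))
            out.append((round(cx,4),round(cy,4),round(r,4),round(float(np.median(q[:,2])),4),tuple(C[i].round())))
    return out
E
python3 - <<'E'
from h import *
for n in ['top','side']:
    im=cv2.imread(f'pics/{n}0.png'); d=np.load(f'pics/{n}0.npy'); P=cloud(n,d); hsv=cv2.cvtColor(im,cv2.COLOR_BGR2HSV)
    print(n); [print('can',c) for c in cans(im,P)]
    H,S,V=cv2.split(hsv); X,Y,Z=P[...,0],P[...,1],P[...,2]
    b=(H<14)&(S>120)&(Z>.035)&(Z<.055)&(X>.1)&(X<.5)&(Y>-.1)&(Y<.5)
    nn,L,St,C=cv2.connectedComponentsWithStats(b.astype('uint8'))
    q=P[b]; print('rack z',np.median(q[:,2]),len(q),q.min(0),q.max(0))
    for lo,hi in [(.03,.08),(.08,.13),(.13,.18),(.18,.23),(.23,.28),(.28,.33),(.33,.36)]:
        w=q[(q[:,1]>lo)&(q[:,1]<hi)]; m=np.median(w[:,0]) if len(w) else 0
        print(lo,[ (w[s][:,0].min().round(4),w[s][:,0].max().round(4),np.median(w[s][:,0]).round(4)) for s in (w[:,0]<.275,w[:,0]>=.275) if s.any()])
    b=(H>15)&(H<30)&(S>120)&(Z>.028)&(Z<.044)&(X>.25)&(X<.45)&(Y>-.05)&(Y<.2)
    nn,L,St,C=cv2.connectedComponentsWithStats(b.astype('uint8')); 
    for k in range(1,nn):
        if St[k,4]>60:
            q=P[L==k]; print('sock',C[k],cv2.minAreaRect(q[:,:2].astype(np.float32)),np.median(q[:,2]))
    # gate pts
    b=(Z>.06)&(Z<.2)&(X>.35)&(X<.56)&(Y>-.08)&(Y<.12)&(S<90)
    q=P[b]; h=np.histogram(q[:,2],bins=np.arange(.06,.2,.01)); print('gateZ',h[0])
    for lo,hi in [(.075,.1),(.14,.175)]:
        w=q[(q[:,2]>lo)&(q[:,2]<hi)]
        if len(w)>5: print(lo,len(w),cv2.minAreaRect(w[:,:2].astype(np.float32)),w.mean(0))
im=cv2.imread('pics/top0.png'); im2=cv2.imread('pics/side0.png')
a=cv2.resize(im[130:310,215:345],(433,600)); b=cv2.resize(im2[215:335,195:365],(367,259))
o=np.zeros((600,800,3),'uint8'); o[:,:433]=a; o[:259,433:]=b; b=cv2.resize(im[190:320,345:505],(367,298)); o[300:598,433:]=b
cv2.imwrite('pics/c1.png',o)
E
```

```text
top
can (0.7089, -0.0131, 0.0432, 0.0893, (np.float64(295.0), np.float64(185.0)))
can (0.6369, -0.4032, 0.0265, 0.088, (np.float64(480.0), np.float64(219.0)))
can (0.6167, -0.168, 0.0265, 0.0878, (np.float64(371.0), np.float64(228.0)))
can (0.5424, -0.3023, 0.0265, 0.0876, (np.float64(434.0), np.float64(263.0)))
can (0.5044, -0.3945, 0.0263, 0.088, (np.float64(479.0), np.float64(281.0)))
can (0.4697, -0.2003, 0.0262, 0.0877, (np.float64(387.0), np.float64(298.0)))
rack z 0.04560269921431326 866 [ 0.41204788 -0.0062778   0.03528273] [0.49991667 0.37611871 0.05399142]
0.03 [(np.float64(0.429), np.float64(0.4422), np.float64(0.4376))]
0.08 [(np.float64(0.4333), np.float64(0.4399), np.float64(0.4375))]
0.13 [(np.float64(0.4332), np.float64(0.44), np.float64(0.4366))]
0.18 [(np.float64(0.4314), np.float64(0.4399), np.float64(0.4355))]
0.23 [(np.float64(0.4313), np.float64(0.4379), np.float64(0.4336))]
0.28 [(np.float64(0.4312), np.float64(0.4999), np.float64(0.4355))]
0.33 [(np.float64(0.4295), np.float64(0.4999), np.float64(0.4336))]
gateZ [0 0 0 0 0 0 0 0 0 0 0 0 0 0]
side
can (0.6388, 
[... 283 characters left out ...]
at64(217.0)))
can (0.4688, -0.1985, 0.0282, 0.0863, (np.float64(401.0), np.float64(220.0)))
rack z 0.04322674753967548 1057 [ 0.40972948 -0.0037586   0.03501344] [0.49997392 0.3801408  0.04956698]
0.03 [(np.float64(0.4241), np.float64(0.4416), np.float64(0.4346))]
0.08 [(np.float64(0.4322), np.float64(0.4408), np.float64(0.4357))]
0.13 [(np.float64(0.4313), np.float64(0.4405), np.float64(0.4346))]
0.18 [(np.float64(0.4305), np.float64(0.4394), np.float64(0.4341))]
0.23 [(np.float64(0.43), np.float64(0.4997), np.float64(0.4334))]
0.28 [(np.float64(0.4291), np.float64(0.5), np.float64(0.4334))]
0.33 [(np.float64(0.4284), np.float64(0.5), np.float64(0.4327))]
gateZ [0 0 0 0 0 0 0 0 0 0 0 0 0 0]
```

View pics/c1.png

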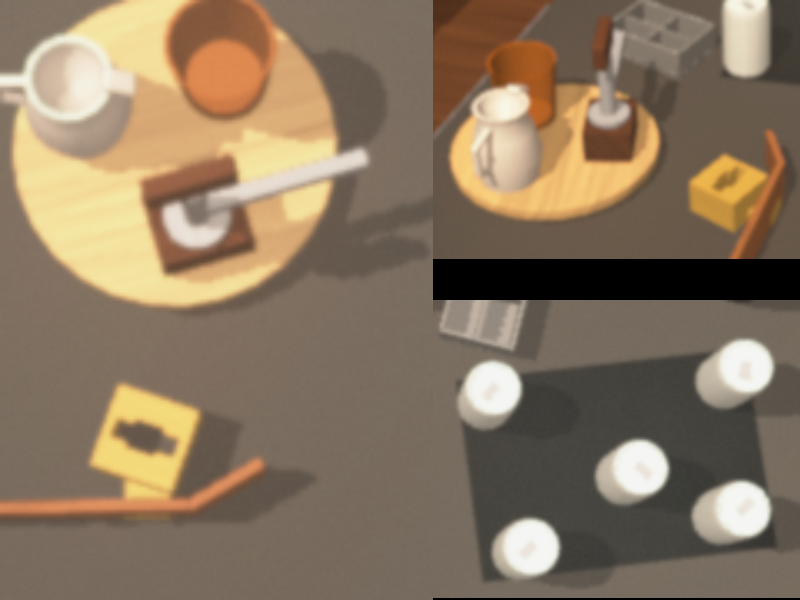

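The crop confirms five white cans (black ones excluded), the socket, and the gate standing in the dark block with its brown grip bar on top and its arm towards world -y.

Run:
```python
from h import *
for n in ['top','side']:
    im=cv2.imread(f'pics/{n}0.png'); d=np.load(f'pics/{n}0.npy'); P=cloud(n,d); hsv=cv2.cvtColor(im,cv2.COLOR_BGR2HSV)
    print(n)
    H,S,V=[a.astype(int) for a in cv2.split(hsv)]; X,Y,Z=P[...,0],P[...,1],P[...,2]
    b=(H<14)&(S>110)&(Z>.04)&(Z<.05)&(X>.38)&(X<.56)&(Y>-.05)&(Y<.42)
    q=P[b]
    for s,nm in ((q[:,0]<.468,'lo'),(q[:,0]>=.468,'hi')):
        w=q[s]; w=w[(w[:,1]>.05)&(w[:,1]<.34)]; f=np.polyfit(w[:,1],w[:,0],1); print(nm,len(w),'slope',f[0],'x at y=.2',np.polyval(f,.2))
    w=q[(q[:,0]>.45)&(q[:,0]<.485)]; print('stop y',w[:,1].min(),w[:,1].max(),w[:,1].mean(),len(w)); print('flare ymin',q[q[:,0]<.468][:,1].min(),q[q[:,0]>.468][:,1].min(),'xr',q[:,0].min(),q[:,0].max())
    b=(H>15)&(H<32)&(S>100)&(Z>.028)&(Z<.044)&(X>.45)&(X<.65)&(Y>-.05)&(Y<.2)
    b=cv2.morphologyEx(b.astype('uint8'),cv2.MORPH_OPEN,np.ones((3,3)))
    nn,L,St,C=cv2.connectedComponentsWithStats(b)
    for k in range(1,nn):
        if St[k,4]>60:
            q=P[L==k]; print('sock',C[k],St[k,4],cv2.minAreaRect(q[:,:2].astype(np.float32)),np.median(q[:,2]))
    bb=(X>.55)&(X<.72)&(Y>-.12)&(Y<.12)
    g=bb&(S<70)&(Z>.08)&(Z<.1); w=P[g]; print('gray arm',len(w),cv2.minAreaRect(w[:,:2].astype(np.float32)),np.median(w[:,2]))
    g=bb&(S<90)&(Z>.052)&(Z<.072); w=P[g]; print('collar?',len(w),w.mean(0),w.min(0),w.max(0),)
    g=bb&(Z>.135)&(Z<.18)&(X<.68); w=P[g]; print('grip',len(w))
    if len(w)>4:
        t=w[w[:,2]>.155]; print(cv2.minAreaRect(w[:,:2].astype(np.float32)),w.mean(0),w[:,2].max(), len(t), cv2.minAreaRect(t[:,:2].astype(np.float32)) if len(t)>4 else '')
```

```text
top
lo 485 slope -0.015323304826807176 x at y=.2 0.43595351328533233
hi 481 slope -0.015100529294452113 x at y=.2 0.5056535964666897
stop y 0.36573823967948466 0.3755892318530713 0.3701863918549022 72
flare ymin -0.0062777968780871815 -0.003581032511660913 xr 0.4099256836747571 0.5368732303577191
sock [258.11385199 261.16888046] 527 ((0.5529596209526062, 0.0732448548078537), (0.05622999370098114, 0.05674302205443382), 71.01087188720703) 0.03606516243524038
gray arm 231 ((0.7085915207862854, -0.004173826426267624), (0.014390788041055202, 0.10737526416778564), 18.558780670166016) 0.08914838646366618
collar? 187 [0.68732845 0.03981022 0.0636226 ] [0.67390907 0.016632   0.05378684] [0.70311994 0.06288877 0.07162624]
grip 0
side
lo 472 slope -0.014590767112696502 x at y=.2 0.43492871658450405
hi 459 slope -0.014696617802694057 x at y=.2 0.5045954536128109
stop y 0.3686777970064171 0.37916716976273845 0.37458683438270995 95
flare ymin -0.0037586019394004744 -0.0008716121424015011 xr 0.40972948356232425 0.5365313438897897
sock [331.62387387 299.17117117] 444 ((0.5522329807281494, 0.07494162023067474), (0.06323044002056122, 0.059423550963401794), 69.92186737060547) 0.03396166623307606
gray arm 106 ((0.7050591707229614, -0.002886507660150528), (0.015516915358603, 0.11429549753665924), 12.974642753601074) 0.08704681304051398
collar? 198 [0.69336634 0.04558785 0.0619017 ] [0.67278131 0.01079025 0.05318843] [0.71989318 0.06601646 0.07164448]
grip 2
```

Measured: rack origin is about (0.4703, 0.2135) with yaw 0.015 rad. The socket measures (0.5525, 0.074, 0.036), which agrees with the rack layout. The cans' heights and radii match. First I turn the tool so that tool y is along world x.

Call:
drive_tool(rows=[[[0,0,-0.0395,0,0,0.03,1],[0,0,-0.0395,0,0,0.03,1],[0,0,-0.0395,0,0,0.03,1],[0,0,-0.0395,0,0,0.03,1],[0,0,-0.0395,0,0,0.03,1]]], squeeze=25)

```text
clock: 0.57
tcp_pos: [0.1791, -0.5462, 0.1856]
tool_rot: [[0.587, 0.81, -0.0], [0.81, -0.587, 0.001], [0.0, -0.0, -1.0]]
ft_force: [-0.9, -0.1, -0.3]
width: 0.999
grip_force: 0.0
```

Call:
drive_tool(rows=[[[0,0,-0.0395,0,0,0.03,1],[0,0,-0.0395,0,0,0.03,1],[0,0,-0.0395,0,0,0.03,1],[0,0,-0.0395,0,0,0.03,1],[0,0,-0.0395,0,0,0.03,1]]])

```text
clock: 0.98
tcp_pos: [0.1791, -0.5462, 0.1406]
tool_rot: [[0.007, 1.0, -0.0], [1.0, -0.007, 0.001], [0.001, -0.0, -1.0]]
ft_force: [0.6, 0.2, 0.4]
width: 1.0
grip_force: 0.0
```

Call:
drive_tool(rows=[[[0,0,-0.008,0.09,0.08,0,1],[0,0,0,0.09,0.08,0,1],[0,0,0,0.09,0.08,0,1],[0,0,0,0.09,0.08,0,1],[0,0,0,0.09,0.08,0,1]]])

```text
clock: 1.4
tcp_pos: [0.2988, -0.4091, 0.1411]
tool_rot: [[-0.011, 1.0, -0.0], [1.0, 0.011, 0.0], [0.0, -0.0, -1.0]]
ft_force: [0.8, -1.0, -0.9]
width: 1.001
grip_force: 0.0
```

Call:
drive_tool(rows=[[[0,0,0,0.09,0.08,0,1],[0,0,0,0.09,0.08,0,1],[0,0,0,0.09,0.08,0,1],[0,0,0,0.09,0.08,0,1],[0,0,0,0.09,0.08,0,1]]])

```text
clock: 1.82
tcp_pos: [0.4173, -0.2725, 0.1412]
tool_rot: [[-0.012, 1.0, -0.0], [1.0, 0.012, 0.0], [0.0, -0.0, -1.0]]
ft_force: [0.5, -0.0, 0.4]
width: 1.001
grip_force: 0.0
```

Call:
drive_tool(rows=[[[0,0,0,0.09,0.08,0,1],[0,0,0,0.09,0.08,0,1],[0,0,0,0,0,0,1]]])

```text
clock: 2.07
tcp_pos: [0.4674, -0.2156, 0.1413]
tool_rot: [[-0.017, 1.0, 0.002], [1.0, 0.017, 0.001], [0.001, 0.002, -1.0]]
ft_force: [-0.3, -0.9, 1.2]
width: 1.001
grip_force: 0.0
```

```bash
cat >> h.py <<'E'
def report():
    s=ctrl.get_state(); print(round(s['clock'],2),np.array(s['tcp_pos']).round(4),np.round(s['tool_rot'],3)[:2,0])
    for n in ('top','side','wrist'):
        im,d,P,c=look(n); print(n,*[x[:4] for x in cans(im,P) if .02<x[2]<.035],sep='\n ')
E
python3 -c "
from h import *
report()"
```

```text
2.07 [ 0.4674 -0.2156  0.1413] [-0.017  1.   ]
top
 (0.6379, -0.4034, 0.0262, 0.0879)
 (0.616, -0.1682, 0.0267, 0.088)
 (0.5053, -0.3973, 0.0252, 0.0879)
side
 (0.6362, -0.4001, 0.0282, 0.0868)
 (0.5074, -0.3921, 0.0291, 0.0862)
 (0.542, -0.2987, 0.0286, 0.0862)
 (0.6178, -0.1657, 0.029, 0.0861)
 (0.4707, -0.1971, 0.0292, 0.0861)
wrist
 (0.6156, -0.1685, 0.0259, 0.087)
 (0.4697, -0.2, 0.0259, 0.087)
 (0.5332, -0.3, 0.0218, 0.0869)
```

Call:
drive_tool(rows=[[[0,0,0,0.052,0.008,0,1],[0,0,0,0,0,0.1,1],[0,0,0,0,0,0.1,1],[0,0,0,0,0,0.07,1],[0,0,0,0,0,0.028,1]]])

```text
clock: 2.63
tcp_pos: [0.4631, -0.2043, 0.0492]
tool_rot: [[-0.01, 1.0, -0.005], [1.0, 0.01, 0.002], [0.002, -0.005, -1.0]]
ft_force: [-0.4, 0.6, -0.2]
width: 1.0
grip_force: 0.0
```

Call:
drive_tool(rows=[[[0,0,0,0,0,0,0],[0,0,0,0,0,0,0],[0,0,0,0,0,0,0],[0,0,0,0,0,0,0],[0,0,0,0,0,0,0]]])

```text
clock: 3.05
tcp_pos: [0.467, -0.2047, 0.0533]
tool_rot: [[-0.012, 1.0, 0.003], [1.0, 0.012, -0.002], [-0.002, 0.003, -1.0]]
ft_force: [-0.1, -2.1, 2.8]
width: 0.626
grip_force: 27.1
```

Call:
drive_tool(rows=[[[0,0,0,0.05,0.0064,0,0],[0,0,0,0.07,0.0064,0,0],[0,0,0,0.08,0.0064,0,0],[0,0,0,0.08,0.0064,0,0],[0,0,0,0.08,0.0064,0,0]]])

```text
clock: 3.47
tcp_pos: [0.4755, -0.0954, 0.0533]
tool_rot: [[-0.012, 1.0, 0.003], [1.0, 0.012, -0.001], [-0.001, 0.003, -1.0]]
ft_force: [0.3, -1.6, 3.6]
width: 0.628
grip_force: 27.3
```

Call:
drive_tool(rows=[[[0,0,0,0.08,0,0,0],[0,0,0,0.08,0,0,0],[0,0,0,0.05,0,0,0],[0,0,0,0,0,0,0]]])

```text
clock: 3.8
tcp_pos: [0.4745, -0.0304, 0.0533]
tool_rot: [[-0.015, 1.0, 0.003], [1.0, 0.015, 0.001], [0.001, 0.003, -1.0]]
ft_force: [-0.4, 1.3, 4.8]
width: 0.624
grip_force: 27.4
```

Call:
drive_tool(rows=[[[0,0,0,0.06,0,0,0],[0,0,0,0.08,0,0,0],[0,0,0,0.08,0,0,0],[0,0,0,0.08,0,0,0],[0,0,0,0.08,0,0,0]]])

```text
clock: 4.22
tcp_pos: [0.4734, 0.0816, 0.0533]
tool_rot: [[-0.012, 1.0, 0.003], [1.0, 0.012, -0.0], [-0.0, 0.003, -1.0]]
ft_force: [0.7, -1.9, 5.4]
width: 0.624
grip_force: 27.5
```

Call:
drive_tool(rows=[[[0,0,0,0.08,0,0,0],[0,0,0,0.08,0,0,0],[0,0,0,0.08,0,0,0],[0,0,0,0.08,0,0,0],[0,0,0,0.08,0,0,0]]])

```text
clock: 4.63
tcp_pos: [0.4719, 0.202, 0.0533]
tool_rot: [[-0.012, 1.0, 0.003], [1.0, 0.012, 0.0], [0.0, 0.003, -1.0]]
ft_force: [-0.1, -2.4, 4.3]
width: 0.626
grip_force: 27.4
```

Call:
drive_tool(rows=[[[0,0,0,0.08,0,0,0],[0,0,0,0.08,0,0,0],[0,0,0,0.08,0,0,0],[0,0,0,0.08,0,0,0],[0,0,0,0.08,0,0,0]]])

```text
clock: 5.05
tcp_pos: [0.4703, 0.3221, 0.0533]
tool_rot: [[-0.012, 1.0, 0.002], [1.0, 0.012, 0.0], [0.0, 0.002, -1.0]]
ft_force: [0.7, -2.3, 4.3]
width: 0.628
grip_force: 27.4
```

Call:
drive_tool(rows=[[[0,0,0,0.02,0,0,0],[0,0,0,0,0,0,0]]])

```text
clock: 5.22
tcp_pos: [0.4706, 0.3294, 0.0533]
tool_rot: [[-0.014, 1.0, 0.003], [1.0, 0.014, 0.003], [0.003, 0.004, -1.0]]
ft_force: [-0.0, 2.7, 6.3]
width: 0.628
grip_force: 27.5
```

Call:
drive_tool(rows=[[[0,0,0,0,0,0,1],[0,0,0,0,0,0,1],[0,0,0,0,0,0,1],[0,0,0,0,0,-0.11,1],[0,0,0,0,0,-0.11,1]]])

```text
clock: 5.63
tcp_pos: [0.4678, 0.3253, 0.1164]
tool_rot: [[-0.011, 1.0, -0.006], [1.0, 0.011, -0.004], [-0.004, -0.006, -1.0]]
ft_force: [-0.1, 0.7, -0.5]
width: 0.998
grip_force: 0.0
```

Call:
drive_tool(rows=[[[0,0,0,-0.08,0,-0.06,1],[0,0,0,-0.13,0,0,1],[0,0,0,-0.13,0,0,1],[0,0,0,-0.13,0,0,1],[0,0,0,-0.13,0,0,1]]])

```text
clock: 6.05
tcp_pos: [0.4707, 0.1449, 0.1359]
tool_rot: [[-0.012, 1.0, -0.0], [1.0, 0.012, -0.0], [-0.0, -0.0, -1.0]]
ft_force: [0.2, 0.2, 0.1]
width: 1.003
grip_force: 0.0
```

Call:
drive_tool(rows=[[[0,0,0,-0.13,0,0,1],[0,0,0,-0.13,0,0,1],[0,0,0,-0.13,0,0,1],[0,0,0,-0.13,0,0,1],[0,0,0,-0.13,0,0,1]]])

```text
clock: 6.47
tcp_pos: [0.4728, -0.0502, 0.1358]
tool_rot: [[-0.011, 1.0, -0.0], [1.0, 0.011, -0.0], [-0.0, -0.0, -1.0]]
ft_force: [0.9, 0.4, 0.6]
width: 0.999
grip_force: 0.0
```

Call:
drive_tool(rows=[[[0,0,0,-0.08,0.09,0,1],[0,0,0,-0.08,0.09,0,1],[0,0,0,-0.08,0.09,0,1],[0,0,0,-0.07,0.09,0,1],[0,0,0,-0.05,0.08,0,1]]])

```text
clock: 6.88
tcp_pos: [0.6078, -0.1571, 0.1355]
tool_rot: [[-0.01, 1.0, -0.0], [1.0, 0.01, -0.001], [-0.001, -0.0, -1.0]]
ft_force: [0.1, 0.6, 0.2]
width: 1.0
grip_force: 0.0
```

Call:
drive_tool(rows=[[[0,0,0,0,0,0,1],[0,0,0,0,0,0,1]]])

```text
clock: 7.05
tcp_pos: [0.6069, -0.1555, 0.1349]
tool_rot: [[-0.01, 1.0, -0.002], [1.0, 0.01, 0.0], [0.0, -0.002, -1.0]]
ft_force: [-0.2, 0.9, 0.4]
width: 1.001
grip_force: 0.0
```

```bash
python3 -c "
from h import *
report()"
```

```text
7.05 [ 0.6069 -0.1555  0.1349] [-0.01  1.  ]
top
 (0.6377, -0.4032, 0.0264, 0.0878)
 (0.542, -0.3028, 0.0252, 0.088)
 (0.5045, -0.395, 0.0252, 0.0882)
 (0.4715, 0.3327, 0.0257, 0.088)
side
 (0.5386, -0.3014, 0.0284, 0.0863)
 (0.6112, -0.1669, 0.0303, 0.086)
 (0.47, 0.335, 0.0254, 0.0862)
wrist
 (0.6167, -0.1677, 0.026, 0.087)
```

Call:
drive_tool(rows=[[[0,0,0,-0.042,0.033,0,1],[0,0,0,0,0,0.09,1],[0,0,0,0,0,0.09,1],[0,0,0,0,0,0.07,1],[0,0,0,0,0,0.026,1]]])

```text
clock: 7.62
tcp_pos: [0.6141, -0.1653, 0.0502]
tool_rot: [[-0.013, 1.0, -0.006], [1.0, 0.013, 0.002], [0.002, -0.006, -1.0]]
ft_force: [-0.9, 0.6, 0.0]
width: 1.001
grip_force: 0.0
```

Call:
drive_tool(rows=[[[0,0,0,0,0,0,1],[0,0,0,0,0,0,0],[0,0,0,0,0,0,0],[0,0,0,0,0,0,0],[0,0,0,0,0,0,0]]])

```text
clock: 8.03
tcp_pos: [0.6182, -0.1669, 0.0551]
tool_rot: [[-0.012, 1.0, 0.003], [1.0, 0.012, -0.001], [-0.001, 0.003, -1.0]]
ft_force: [-0.4, 1.1, 5.1]
width: 0.626
grip_force: 26.8
```

Call:
drive_tool(rows=[[[0,0,0,0.03,-0.04,0,0],[0,0,0,0.05,-0.07,0,0],[0,0,0,0.06,-0.08,0,0],[0,0,0,0.06,-0.08,0,0],[0,0,0,0.06,-0.08,0,0]]])

```text
clock: 8.45
tcp_pos: [0.5125, -0.0901, 0.0551]
tool_rot: [[-0.012, 1.0, 0.006], [1.0, 0.012, -0.002], [-0.002, 0.006, -1.0]]
ft_force: [1.0, -1.6, 7.1]
width: 0.619
grip_force: 27.2
```

Call:
drive_tool(rows=[[[0,0,0,0.05,-0.07,0,0],[0,0,0,0.05,-0.05,0,0],[0,0,0,0.01,0,0,0],[0,0,0,0,0,0,0]]])

```text
clock: 8.78
tcp_pos: [0.4745, -0.0566, 0.055]
tool_rot: [[-0.013, 1.0, 0.002], [1.0, 0.013, -0.0], [-0.0, 0.002, -1.0]]
ft_force: [-1.6, 1.9, 8.2]
width: 0.619
grip_force: 27.5
```

Call:
drive_tool(rows=[[[0,0,0,0.06,0,0,0],[0,0,0,0.08,0,0,0],[0,0,0,0.08,0,0,0],[0,0,0,0.08,0,0,0],[0,0,0,0.08,0,0,0]]])

```text
clock: 9.2
tcp_pos: [0.4752, 0.0573, 0.055]
tool_rot: [[-0.012, 1.0, 0.005], [1.0, 0.012, -0.0], [-0.001, 0.005, -1.0]]
ft_force: [0.3, -1.7, 7.2]
width: 0.626
grip_force: 27.5
```

Call:
drive_tool(rows=[[[0,0,0,0.08,0,0,0],[0,0,0,0.08,0,0,0],[0,0,0,0.08,0,0,0],[0,0,0,0.08,0,0,0],[0,0,0,0.08,0,0,0]]])

```text
clock: 9.62
tcp_pos: [0.4733, 0.1778, 0.055]
tool_rot: [[-0.013, 1.0, 0.004], [1.0, 0.013, 0.0], [0.0, 0.004, -1.0]]
ft_force: [-0.8, -1.4, 7.0]
width: 0.622
grip_force: 27.5
```

Call:
drive_tool(rows=[[[0,0,0,0.08,0,0,0],[0,0,0,0.08,0,0,0],[0,0,0,0.08,0,0,0],[0,0,0,0.08,0,0,0],[0,0,0,0.03,0,0,0]]])

```text
clock: 10.03
tcp_pos: [0.4721, 0.2845, 0.055]
tool_rot: [[-0.014, 1.0, 0.004], [1.0, 0.014, 0.002], [0.002, 0.004, -1.0]]
ft_force: [0.5, -2.9, 10.0]
width: 0.625
grip_force: 27.7
```

Call:
drive_tool(rows=[[[0,0,0,0,0,0,0],[0,0,0,0,0,0,0],[0,0,0,0,0,0,1],[0,0,0,0,0,0,1],[0,0,0,0,0,0,1]]])

```text
clock: 10.45
tcp_pos: [0.4706, 0.2812, 0.0531]
tool_rot: [[-0.012, 1.0, -0.0], [1.0, 0.012, -0.0], [-0.0, -0.0, -1.0]]
ft_force: [-0.1, 0.3, -0.8]
width: 0.991
grip_force: 0.0
```

Call:
drive_tool(rows=[[[0,0,0,0,0,-0.1,1],[0,0,0,0,0,-0.11,1],[0,0,0,-0.07,0,-0.06,1],[0,0,0,-0.13,0,0,1],[0,0,0,-0.13,0,0,1]]])

```text
clock: 10.87
tcp_pos: [0.4726, 0.1822, 0.1354]
tool_rot: [[-0.015, 1.0, 0.003], [1.0, 0.015, 0.001], [0.001, 0.003, -1.0]]
ft_force: [0.2, -0.9, -1.2]
width: 0.999
grip_force: 0.0
```

Call:
drive_tool(rows=[[[0,0,0,-0.13,0,0,1],[0,0,0,-0.13,0,0,1],[0,0,0,-0.13,0,0,1],[0,0,0,-0.13,0,0,1],[0,0,0,-0.13,0,0,1]]])

```text
clock: 11.28
tcp_pos: [0.4736, -0.0145, 0.1341]
tool_rot: [[-0.012, 1.0, -0.0], [1.0, 0.012, -0.0], [-0.0, -0.0, -1.0]]
ft_force: [0.3, 0.7, 0.3]
width: 1.0
grip_force: 0.0
```

Call:
drive_tool(rows=[[[0,0,0,-0.13,0.02,0,1],[0,0,0,-0.13,0.04,0,1],[0,0,0,-0.13,0.04,0,1],[0,0,0,-0.13,0.04,0,1],[0,0,0,-0.12,0.04,0,1]]])

```text
clock: 11.7
tcp_pos: [0.5303, -0.2064, 0.134]
tool_rot: [[-0.011, 1.0, -0.0], [1.0, 0.011, -0.0], [-0.0, -0.0, -1.0]]
ft_force: [-0.1, -0.0, -0.4]
width: 1.002
grip_force: 0.0
```

Call:
drive_tool(rows=[[[0,0,0,-0.1,0.035,0,1],[0,0,0,-0.05,0,0,1],[0,0,0,0,0,0,1],[0,0,0,0,0,0,1]]])

```text
clock: 12.03
tcp_pos: [0.5406, -0.2485, 0.1335]
tool_rot: [[-0.01, 1.0, -0.002], [1.0, 0.01, 0.001], [0.001, -0.002, -1.0]]
ft_force: [0.2, -0.0, 0.0]
width: 1.001
grip_force: 0.0
```

```bash
python3 -c "
from h import *
report()"
```

```text
12.03 [ 0.5406 -0.2485  0.1335] [-0.01  1.  ]
top
 (0.6427, -0.4056, 0.0248, 0.0883)
 (0.471, 0.3381, 0.0254, 0.0876)
 (0.473, 0.2815, 0.0258, 0.088)
side
 (0.5454, -0.2964, 0.0307, 0.0858)
wrist
 (0.5428, -0.3017, 0.0257, 0.087)
```

Call:
drive_tool(rows=[[[0,0,0,-0.09,0.007,0,1],[0,0,0,-0.087,0,0,1],[0,0,0,0,0,0.09,1],[0,0,0,0,0,0.09,1],[0,0,0,0,0,0.07,1]]])

```text
clock: 12.6
tcp_pos: [0.5438, -0.3002, 0.058]
tool_rot: [[-0.013, 1.0, -0.001], [1.0, 0.013, 0.001], [0.001, -0.001, -1.0]]
ft_force: [0.6, 0.2, -0.5]
width: 1.002
grip_force: 0.0
```

Call:
drive_tool(rows=[[[0,0,0,0,0,0.022,1],[0,0,0,0,0,0,1],[0,0,0,0,0,0,0],[0,0,0,0,0,0,0],[0,0,0,0,0,0,0]]])

```text
clock: 13.02
tcp_pos: [0.5454, -0.302, 0.0544]
tool_rot: [[-0.013, 1.0, 0.003], [1.0, 0.013, -0.002], [-0.002, 0.003, -1.0]]
ft_force: [-0.9, -0.5, -0.0]
width: 0.619
grip_force: 26.6
```

Call:
drive_tool(rows=[[[0,0,0,0,0,0,0],[0,0,0,0.05,-0.01,0,0],[0,0,0,0.08,-0.02,0,0],[0,0,0,0.08,-0.02,0,0],[0,0,0,0.08,-0.02,0,0]]])

```text
clock: 13.43
tcp_pos: [0.5237, -0.2154, 0.0545]
tool_rot: [[-0.012, 1.0, 0.005], [1.0, 0.012, -0.003], [-0.003, 0.005, -1.0]]
ft_force: [0.7, -1.7, 4.9]
width: 0.622
grip_force: 27.2
```

Call:
drive_tool(rows=[[[0,0,0,0.08,-0.02,0,0],[0,0,0,0.08,-0.02,0,0],[0,0,0,0.08,-0.02,0,0],[0,0,0,0.08,-0.02,0,0],[0,0,0,0.08,-0.02,0,0]]])

```text
clock: 13.85
tcp_pos: [0.4924, -0.0951, 0.0544]
tool_rot: [[-0.012, 1.0, 0.005], [1.0, 0.012, -0.002], [-0.002, 0.005, -1.0]]
ft_force: [1.8, -1.5, 5.1]
width: 0.624
grip_force: 27.2
```

Call:
drive_tool(rows=[[[0,0,0,0.08,-0.03,0,0],[0,0,0,0.05,-0.018,0,0],[0,0,0,0,0,0,0],[0,0,0,0,0,0,0]]])

```text
clock: 14.18
tcp_pos: [0.4768, -0.0554, 0.0544]
tool_rot: [[-0.013, 1.0, 0.003], [1.0, 0.013, 0.0], [-0.0, 0.003, -1.0]]
ft_force: [-1.4, 0.9, 8.3]
width: 0.624
grip_force: 27.4
```

Call:
drive_tool(rows=[[[0,0,0,0.06,-0.008,0,0],[0,0,0,0.08,0,0,0],[0,0,0,0.08,0,0,0],[0,0,0,0.08,0,0,0],[0,0,0,0.08,0,0,0]]])

```text
clock: 14.6
tcp_pos: [0.4739, 0.0582, 0.0544]
tool_rot: [[-0.012, 1.0, 0.005], [1.0, 0.012, -0.0], [-0.001, 0.005, -1.0]]
ft_force: [0.2, -2.4, 7.7]
width: 0.626
grip_force: 27.5
```

Call:
drive_tool(rows=[[[0,0,0,0.08,0,0,0],[0,0,0,0.08,0,0,0],[0,0,0,0.08,0,0,0],[0,0,0,0.08,0,0,0],[0,0,0,0.08,0,0,0]]])

```text
clock: 15.02
tcp_pos: [0.4721, 0.1787, 0.0544]
tool_rot: [[-0.013, 1.0, 0.004], [1.0, 0.013, 0.0], [0.0, 0.004, -1.0]]
ft_force: [1.0, -2.3, 7.1]
width: 0.626
grip_force: 27.5
```

Call:
drive_tool(rows=[[[0,0,0,0.08,0,0,0],[0,0,0,0.08,0,0,0],[0,0,0,0,0,0,0],[0,0,0,0,0,0,0],[0,0,0,0,0,0,1]]])

```text
clock: 15.43
tcp_pos: [0.471, 0.2262, 0.0536]
tool_rot: [[-0.013, 1.0, 0.003], [1.0, 0.013, 0.001], [0.001, 0.003, -1.0]]
ft_force: [0.3, -0.9, -0.2]
width: 0.751
grip_force: 0.0
```

Call:
drive_tool(rows=[[[0,0,0,0,0,0,1],[0,0,0,0,0,0,1],[0,0,0,0,0,-0.1,1],[0,0,0,0,0,-0.11,1],[0,0,0,-0.07,0,-0.06,1]]])

```text
clock: 15.85
tcp_pos: [0.4721, 0.2065, 0.1362]
tool_rot: [[-0.014, 1.0, 0.004], [1.0, 0.014, 0.003], [0.003, 0.004, -1.0]]
ft_force: [1.2, 0.4, 0.3]
width: 1.0
grip_force: 0.0
```

Call:
drive_tool(rows=[[[0,0,0,-0.13,0,0,1],[0,0,0,-0.13,0,0,1],[0,0,0,-0.13,0,0,1],[0,0,0,-0.13,0,0,1],[0,0,0,-0.13,0,0,1]]])

```text
clock: 16.27
tcp_pos: [0.4721, 0.0074, 0.1335]
tool_rot: [[-0.012, 1.0, -0.0], [1.0, 0.012, -0.0], [-0.0, -0.0, -1.0]]
ft_force: [0.3, -0.6, -0.1]
width: 1.0
grip_force: 0.0
```

Call:
drive_tool(rows=[[[0,0,0,-0.13,0,0,1],[0,0,0,-0.13,0,0,1],[0,0,0,-0.13,0.02,0,1],[0,0,0,-0.13,0.02,0,1],[0,0,0,-0.13,0.02,0,1]]])

```text
clock: 16.68
tcp_pos: [0.4924, -0.1877, 0.1335]
tool_rot: [[-0.011, 1.0, -0.0], [1.0, 0.011, 0.0], [0.0, -0.0, -1.0]]
ft_force: [0.9, -0.1, 0.1]
width: 0.999
grip_force: 0.0
```

Call:
drive_tool(rows=[[[0,0,0,-0.13,0.02,0,1],[0,0,0,-0.13,0.02,0,1],[0,0,0,-0.11,0,0,1],[0,0,0,0,0,0,1],[0,0,0,0,0,0,1]]])

```text
clock: 17.1
tcp_pos: [0.5056, -0.2978, 0.1329]
tool_rot: [[-0.008, 1.0, -0.001], [1.0, 0.008, 0.001], [0.001, -0.001, -1.0]]
ft_force: [0.2, 1.9, -0.6]
width: 1.001
grip_force: 0.0
```

```bash
python3 -c "
from h import *
report()"
```

```text
17.1 [ 0.5056 -0.2978  0.1329] [-0.008  1.   ]
top
 (0.6387, -0.4047, 0.026, 0.0885)
 (0.4715, 0.3391, 0.0256, 0.0878)
 (0.473, 0.2858, 0.0259, 0.0877)
 (0.4723, 0.2257, 0.0257, 0.0878)
side
 (0.635, -0.3994, 0.0308, 0.0861)
 (0.4719, 0.2289, 0.0266, 0.0863)
wrist
 (0.5046, -0.382, 0.022, 0.0867)
```

Call:
drive_tool(rows=[[[0,0,0,-0.1,0,0,1],[0,0,0,-0.1,0,0,1],[0,0,0,-0.08,0,0,1],[0,0,0,0,0,0,1],[0,0,0,0,0,0,1]]])

```text
clock: 17.67
tcp_pos: [0.5075, -0.3794, 0.1334]
tool_rot: [[-0.012, 1.0, -0.0], [1.0, 0.012, 0.001], [0.001, -0.0, -1.0]]
ft_force: [-0.1, 0.3, -0.1]
width: 1.0
grip_force: 0.0
```

```bash
python3 -c "
from h import *
report()"
```

```text
17.67 [ 0.5075 -0.3794  0.1334] [-0.012  1.   ]
top
 (0.6369, -0.4039, 0.0264, 0.088)
 (0.4712, 0.339, 0.0259, 0.0877)
 (0.4733, 0.2857, 0.026, 0.0878)
 (0.4725, 0.2256, 0.0259, 0.0879)
side
 (0.6403, -0.401, 0.0308, 0.0862)
 (0.5074, -0.3883, 0.0322, 0.0861)
 (0.4708, 0.2287, 0.0266, 0.0863)
wrist
 (0.5046, -0.3941, 0.0258, 0.087)
 (0.6369, -0.4039, 0.0261, 0.087)
```

Call:
drive_tool(rows=[[[0,0,0,-0.049,-0.01,0,1],[0,0,0,0,0,0.09,1],[0,0,0,0,0,0.09,1],[0,0,0,0,0,0.07,1],[0,0,0,0,0,0.02,1]]])

```text
clock: 18.23
tcp_pos: [0.5028, -0.3934, 0.0491]
tool_rot: [[-0.013, 1.0, -0.005], [1.0, 0.013, 0.004], [0.004, -0.005, -1.0]]
ft_force: [-0.3, 0.2, -0.2]
width: 1.003
grip_force: 0.0
```

Call:
drive_tool(rows=[[[0,0,0,0,0,0,1],[0,0,0,0,0,0,0],[0,0,0,0,0,0,0],[0,0,0,0,0,0,0],[0,0,0,0,0,0,0]]])

```text
clock: 18.65
tcp_pos: [0.5056, -0.3956, 0.0544]
tool_rot: [[-0.012, 1.0, 0.003], [1.0, 0.012, -0.002], [-0.002, 0.003, -1.0]]
ft_force: [0.3, 0.2, 4.2]
width: 0.626
grip_force: 26.7
```

Call:
drive_tool(rows=[[[0,0,0,0.05,-0.007,0,0],[0,0,0,0.08,-0.007,0,0],[0,0,0,0.08,-0.007,0,0],[0,0,0,0.08,-0.007,0,0],[0,0,0,0.08,-0.007,0,0]]])

```text
clock: 19.07
tcp_pos: [0.494, -0.2843, 0.0544]
tool_rot: [[-0.012, 1.0, 0.004], [1.0, 0.012, -0.003], [-0.003, 0.004, -1.0]]
ft_force: [0.2, -1.5, 4.6]
width: 0.625
grip_force: 27.3
```

Call:
drive_tool(rows=[[[0,0,0,0.08,-0.007,0,0],[0,0,0,0.08,-0.007,0,0],[0,0,0,0.08,-0.007,0,0],[0,0,0,0.08,-0.007,0,0],[0,0,0,0.08,-0.007,0,0]]])

```text
clock: 19.48
tcp_pos: [0.4824, -0.1641, 0.0544]
tool_rot: [[-0.012, 1.0, 0.005], [1.0, 0.012, -0.003], [-0.003, 0.005, -1.0]]
ft_force: [0.9, -2.2, 6.4]
width: 0.627
grip_force: 27.4
```

Call:
drive_tool(rows=[[[0,0,0,0.08,-0.007,0,0],[0,0,0,0.08,-0.007,0,0],[0,0,0,0.08,-0.007,0,0],[0,0,0,0.08,0,0,0],[0,0,0,0.04,0,0,0]]])

```text
clock: 19.9
tcp_pos: [0.4745, -0.0548, 0.0544]
tool_rot: [[-0.014, 1.0, 0.004], [1.0, 0.014, -0.001], [-0.001, 0.004, -1.0]]
ft_force: [0.1, -2.3, 5.8]
width: 0.626
grip_force: 27.6
```

Call:
drive_tool(rows=[[[0,0,0,0,0,0,0],[0,0,0,0,0,0,0]]])

```text
clock: 20.07
tcp_pos: [0.4748, -0.0551, 0.0544]
tool_rot: [[-0.013, 1.0, 0.004], [1.0, 0.013, 0.0], [0.0, 0.004, -1.0]]
ft_force: [-0.5, 1.8, 7.7]
width: 0.623
grip_force: 27.5
```

Call:
drive_tool(rows=[[[0,0,0,0.06,0,0,0],[0,0,0,0.08,0,0,0],[0,0,0,0.08,0,0,0],[0,0,0,0.08,0,0,0],[0,0,0,0.08,0,0,0]]])

```text
clock: 20.48
tcp_pos: [0.4735, 0.0585, 0.0544]
tool_rot: [[-0.012, 1.0, 0.005], [1.0, 0.012, -0.0], [-0.001, 0.005, -1.0]]
ft_force: [-0.0, -2.6, 6.8]
width: 0.627
grip_force: 27.7
```

Call:
drive_tool(rows=[[[0,0,0,0.08,0,0,0],[0,0,0,0.08,0,0,0],[0,0,0,0.08,0,0,0],[0,0,0,0.08,0,0,0],[0,0,0,0.05,0,0,0]]])

```text
clock: 20.9
tcp_pos: [0.472, 0.1708, 0.0543]
tool_rot: [[-0.014, 1.0, 0.004], [1.0, 0.014, 0.001], [0.001, 0.004, -1.0]]
ft_force: [-0.5, -2.4, 7.0]
width: 0.625
grip_force: 27.5
```

Call:
drive_tool(rows=[[[0,0,0,0,0,0,0],[0,0,0,0,0,0,0],[0,0,0,0,0,0,1],[0,0,0,0,0,0,1],[0,0,0,0,0,0,1]]])

```text
clock: 21.32
tcp_pos: [0.4705, 0.1685, 0.0526]
tool_rot: [[-0.012, 1.0, 0.0], [1.0, 0.012, -0.0], [-0.0, 0.0, -1.0]]
ft_force: [-0.0, -0.2, 0.0]
width: 0.999
grip_force: 0.0
```

Call:
drive_tool(rows=[[[0,0,0,0,0,-0.1,1],[0,0,0,0,0,-0.11,1],[0,0,0,-0.07,0,-0.06,1],[0,0,0,-0.13,0,0,1],[0,0,0,-0.13,0,0,1]]])

```text
clock: 21.73
tcp_pos: [0.4726, 0.0691, 0.135]
tool_rot: [[-0.015, 1.0, 0.004], [1.0, 0.015, 0.0], [0.0, 0.004, -1.0]]
ft_force: [-0.4, -0.3, -0.3]
width: 1.001
grip_force: 0.0
```

Call:
drive_tool(rows=[[[0,0,0,-0.13,0,0,1],[0,0,0,-0.13,0,0,1],[0,0,0,-0.13,0,0,1],[0,0,0,-0.09,0.08,0,1],[0,0,0,-0.09,0.08,0,1]]])

```text
clock: 22.15
tcp_pos: [0.5209, -0.103, 0.1336]
tool_rot: [[-0.01, 1.0, -0.001], [1.0, 0.01, 0.0], [0.0, -0.001, -1.0]]
ft_force: [0.6, 0.7, -0.4]
width: 1.002
grip_force: 0.0
```

Call:
drive_tool(rows=[[[0,0,0,-0.09,0.08,0,1],[0,0,0,-0.09,0.08,0,1],[0,0,0,-0.09,0.08,0,1],[0,0,0,-0.13,0.025,0,1],[0,0,0,-0.13,0.025,0,1]]])

```text
clock: 22.57
tcp_pos: [0.6114, -0.2601, 0.1329]
tool_rot: [[-0.013, 1.0, -0.001], [1.0, 0.013, 0.0], [0.0, -0.001, -1.0]]
ft_force: [1.2, -0.6, 0.5]
width: 1.002
grip_force: 0.0
```

Call:
drive_tool(rows=[[[0,0,0,-0.13,0.025,0,1],[0,0,0,-0.13,0.025,0,1],[0,0,0,-0.1,0.025,0,1],[0,0,0,0,0,0,1],[0,0,0,0,0,0,1]]])

```text
clock: 22.98
tcp_pos: [0.6338, -0.3681, 0.1323]
tool_rot: [[-0.009, 1.0, -0.001], [1.0, 0.009, 0.001], [0.001, -0.001, -1.0]]
ft_force: [-0.4, 1.6, 0.3]
width: 1.005
grip_force: 0.0
```

```bash
python3 -c "
from h import *
report()"
```

```text
22.98 [ 0.6338 -0.3681  0.1323] [-0.009  1.   ]
top
 (0.4708, 0.3394, 0.0256, 0.0882)
 (0.473, 0.2851, 0.026, 0.088)
 (0.4728, 0.2281, 0.0256, 0.0879)
 (0.4733, 0.17, 0.0257, 0.0877)
side
 (0.6369, -0.4012, 0.0298, 0.0858)
wrist
 (0.6378, -0.4029, 0.0257, 0.087)
```

Call:
drive_tool(rows=[[[0,0,0,-0.117,0.013,0,1],[0,0,0,0,0,0.09,1],[0,0,0,0,0,0.09,1],[0,0,0,0,0,0.07,1],[0,0,0,0,0,0.016,1]]])

```text
clock: 23.55
tcp_pos: [0.6367, -0.3983, 0.0495]
tool_rot: [[-0.014, 1.0, -0.007], [1.0, 0.014, 0.005], [0.005, -0.007, -1.0]]
ft_force: [-0.8, -0.2, -1.4]
width: 0.995
grip_force: 0.0
```

Call:
drive_tool(rows=[[[0,0,0,0,0,0,1],[0,0,0,0,0,0,0],[0,0,0,0,0,0,0],[0,0,0,0,0,0,0],[0,0,0,0,0,0,0]]])

```text
clock: 23.97
tcp_pos: [0.64, -0.4017, 0.0562]
tool_rot: [[-0.012, 1.0, 0.003], [1.0, 0.012, -0.002], [-0.002, 0.003, -1.0]]
ft_force: [-0.4, 1.0, 4.3]
width: 0.626
grip_force: 26.7
```

Call:
drive_tool(rows=[[[0,0,0,0.05,-0.02,0,0],[0,0,0,0.08,-0.038,0,0],[0,0,0,0.08,-0.038,0,0],[0,0,0,0.08,-0.038,0,0],[0,0,0,0.08,-0.038,0,0]]])

```text
clock: 24.38
tcp_pos: [0.5871, -0.2914, 0.0562]
tool_rot: [[-0.012, 1.0, 0.005], [1.0, 0.012, -0.003], [-0.004, 0.005, -1.0]]
ft_force: [0.9, -1.9, 5.6]
width: 0.623
grip_force: 27.2
```

Call:
drive_tool(rows=[[[0,0,0,0.08,-0.038,0,0],[0,0,0,0.08,-0.038,0,0],[0,0,0,0.08,-0.038,0,0],[0,0,0,0.08,-0.038,0,0],[0,0,0,0.08,-0.038,0,0]]])

```text
clock: 24.8
tcp_pos: [0.5292, -0.1719, 0.0562]
tool_rot: [[-0.012, 1.0, 0.007], [1.0, 0.012, -0.003], [-0.003, 0.007, -1.0]]
ft_force: [0.5, -2.4, 7.7]
width: 0.625
grip_force: 27.3
```

Call:
drive_tool(rows=[[[0,0,0,0.08,-0.038,0,0],[0,0,0,0.08,-0.038,0,0],[0,0,0,0.08,-0.038,0,0],[0,0,0,0.08,-0.038,0,0],[0,0,0,0.05,-0.016,0,0]]])

```text
clock: 25.22
tcp_pos: [0.4768, -0.0605, 0.0562]
tool_rot: [[-0.013, 1.0, 0.006], [1.0, 0.013, -0.002], [-0.002, 0.006, -1.0]]
ft_force: [1.2, -2.7, 8.5]
width: 0.624
grip_force: 27.5
```

Call:
drive_tool(rows=[[[0,0,0,0,0,0,0],[0,0,0,0,0,0,0]]])

```text
clock: 25.38
tcp_pos: [0.4769, -0.0602, 0.0561]
tool_rot: [[-0.013, 1.0, 0.004], [1.0, 0.013, 0.0], [0.0, 0.004, -1.0]]
ft_force: [-1.5, 2.4, 11.5]
width: 0.627
grip_force: 27.7
```

Call:
drive_tool(rows=[[[0,0,0,0.06,-0.008,0,0],[0,0,0,0.08,0,0,0],[0,0,0,0.08,0,0,0],[0,0,0,0.08,0,0,0],[0,0,0,0.08,0,0,0]]])

```text
clock: 25.8
tcp_pos: [0.4743, 0.0533, 0.0562]
tool_rot: [[-0.012, 1.0, 0.006], [1.0, 0.012, -0.001], [-0.001, 0.006, -1.0]]
ft_force: [0.2, -2.4, 10.6]
width: 0.623
grip_force: 27.7
```

Call:
drive_tool(rows=[[[0,0,0,0.08,0,0,0],[0,0,0,0.08,0,0,0],[0,0,0,0.034,0,0,0],[0,0,0,0.02,0,0,0],[0,0,0,0,0,0,0]]])

```text
clock: 26.22
tcp_pos: [0.4735, 0.1187, 0.0562]
tool_rot: [[-0.014, 1.0, 0.006], [1.0, 0.014, 0.002], [0.002, 0.006, -1.0]]
ft_force: [-0.4, 2.0, 11.0]
width: 0.625
grip_force: 27.7
```

Call:
drive_tool(rows=[[[0,0,0,0,0,0,0],[0,0,0,0,0,0,1],[0,0,0,0,0,0,1],[0,0,0,0,0,0,1],[0,0,0,0,0,-0.1,1]]])

```text
clock: 26.63
tcp_pos: [0.4675, 0.1159, 0.0799]
tool_rot: [[-0.012, 1.0, -0.011], [1.0, 0.012, -0.003], [-0.002, -0.011, -1.0]]
ft_force: [0.2, -0.1, -1.0]
width: 1.003
grip_force: 0.0
```

Call:
drive_tool(rows=[[[0,0,0,0,0,-0.13,1],[0,0,0,0,0,-0.13,1],[0,0,0,0,0,-0.13,1],[0,0,0,0,0,-0.13,1],[0,0,0,0,0,-0.05,1]]])

```text
clock: 27.05
tcp_pos: [0.4732, 0.1171, 0.2603]
tool_rot: [[-0.012, 1.0, 0.009], [1.0, 0.012, 0.002], [0.002, 0.009, -1.0]]
ft_force: [1.6, 0.1, 0.1]
width: 0.999
grip_force: 0.0
```

Call:
drive_tool(rows=[[[0,0,0,-0.05,0.12,0,1],[0,0,0,-0.05,0.12,0,1],[0,0,0,-0.05,0.12,0,1],[0,0,0,0,0,0,1],[0,0,0,0,0,0,1]]])

```text
clock: 27.47
tcp_pos: [0.5806, 0.0722, 0.2533]
tool_rot: [[-0.01, 1.0, -0.002], [1.0, 0.01, -0.0], [-0.0, -0.002, -1.0]]
ft_force: [-0.2, 0.7, -1.0]
width: 1.001
grip_force: 0.0
```

```bash
python3 -c "
from h import *
report(); look('wrist','w1')"
```

```text
27.47 [0.5806 0.0722 0.2533] [-0.01  1.  ]
top
 (0.4709, 0.3393, 0.0256, 0.0878)
 (0.473, 0.2854, 0.0262, 0.0879)
 (0.4728, 0.2289, 0.0254, 0.0879)
side
wrist
 (0.4738, 0.2274, 0.0259, 0.0871)
 (0.4737, 0.1707, 0.0258, 0.0871)
 (0.4753, 0.1158, 0.0261, 0.0871)
```

View pics/w1.png

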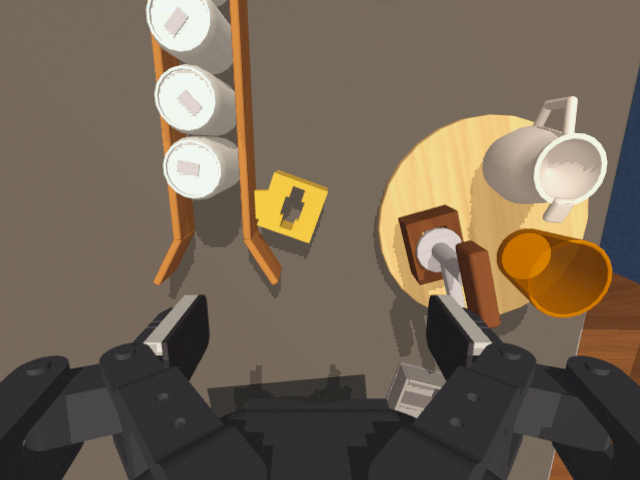

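The wrist view shows three of the five cans in the lane, with the last at rack y of about -98 mm (the other two show in the top view). The socket is at (290,207), and the gate's collar is at (438,250) with its brown grip bar at (478,285). Next I measure the gate and socket.

```bash
cat >> h.py <<'E'
def gate(zr=(.155,.172),box=(.55,.75,-.1,.15),n='wrist',wood=True):
    im,d,P,c=look(n); H,S,V=[a.astype(int) for a in cv2.split(cv2.cvtColor(im,cv2.COLOR_BGR2HSV))]
    X,Y,Z=P[...,0],P[...,1],P[...,2]
    b=(X>box[0])&(X<box[1])&(Y>box[2])&(Y<box[3])&(Z>zr[0])&(Z<zr[1])
    b&=((H<14)&(S>100)) if wood else (S<70)
    b=cv2.morphologyEx(b.astype('uint8'),cv2.MORPH_OPEN,np.ones((3,3)))
    k,L,St,C=cv2.connectedComponentsWithStats(b)
    if k<2: return print('none')
    i=1+np.argmax(St[1:,4]); q=P[L==i]; print(n,St[i,4],cv2.minAreaRect(q[:,:2].astype(np.float32)),'z',np.median(q[:,2]).round(4),'mean',q.mean(0).round(4),'px',C[i].round())
def socket():
    im,d,P,c=look('wrist'); H,S,V=[a.astype(int) for a in cv2.split(cv2.cvtColor(im,cv2.COLOR_BGR2HSV))]
    X,Y,Z=P[...,0],P[...,1],P[...,2]
    b=(abs(X-.553)<.045)&(abs(Y-.074)<.045)&(abs(Z-.036)<.005)&(H>15)&(H<35)&(S>90)
    b=cv2.morphologyEx(b.astype('uint8'),cv2.MORPH_OPEN,np.ones((3,3)))
    q=P[b>0]; print('sock',cv2.minAreaRect(q[:,:2].astype(np.float32)),np.median(q[:,2]))
    r=cv2.minAreaRect(q[:,:2].astype(np.float32)); bx=cv2.boxPoints(r); cx=r[0]
    h=(abs(X-cx[0])<.024)&(abs(Y-cx[1])<.024)&(Z<.03); K,o,A=c
    v,u=np.nonzero((np.hypot(X-cx[0],Y-cx[1])<.03)&(V<90)); w=np.array([ray('wrist',(a,e),.036,c)[:2] for a,e in zip(u,v)])
    w=w[np.hypot(*(w-np.array(cx)).T)<.024]
    if len(w)>5: print('hole',cv2.minAreaRect(w.astype(np.float32)),w.mean(0),len(w))
E
python3 - <<'E'
from h import *
gate(); gate((.083,.1),wood=False); gate((.056,.072),wood=False); socket()
gate(n='top');gate(n='side',zr=(.15,.172))
E
```

```text
wrist 1655 ((0.6950605511665344, 0.04039844498038292), (0.014409738592803478, 0.059860438108444214), 18.567190170288086) z 0.1623 mean [0.6934 0.0435 0.1618] px [482. 286.]
wrist 374 ((0.7036300897598267, 0.012228026986122131), (0.011725257150828838, 0.0404287651181221), 20.22258949279785) z 0.0885 mean [0.7034 0.0123 0.0883] px [453. 287.]
wrist 1057 ((0.6913163065910339, 0.041827745735645294), (0.044630128890275955, 0.03454115241765976), 61.80291748046875) z 0.0636 mean [0.6903 0.0437 0.0637] px [434. 246.]
sock ((0.5529552698135376, 0.07401086390018463), (0.05628803372383118, 0.055994994938373566), 70.81388854980469) 0.03563816023830546
hole ((0.5539264678955078, 0.07772348821163177), (0.032854221761226654, 0.017343318089842796), 71.18177795410156) [0.55356629 0.08015975] 306
top 88 ((0.6995890140533447, 0.02420112118124962), (0.015355279669165611, 0.0243378859013319), 9.086841583251953) z 0.1626 mean [0.6994 0.0242 0.1625] px [279. 181.]
side 124 ((0.6947658061981201, 0.04435944929718971), (0.01572820544242859, 0.06234332546591759), 18.046907424926758) z 0.1603 mean [0.6926 0.0475 0.1598] px [273. 232.]
```

Gate: axis (0.695, 0.0405), yaw -71.4°, and bar top at z = 0.162 (the text gives 0.163). Next I move over it and align.

Call:
drive_tool(rows=[[[0,0,0,-0.03,0.1,0,1],[0,0,0,-0.03,0.1,0,1],[0,0,0,-0.03,0.1,0,1],[0,0,0,-0.016,0.08,0,1],[0,0,0,0,0,0,1]]])

```text
clock: 28.38
tcp_pos: [0.6977, 0.0416, 0.253]
tool_rot: [[-0.011, 1.0, 0.002], [1.0, 0.011, -0.001], [-0.001, 0.002, -1.0]]
ft_force: [-0.4, 0.4, -1.5]
width: 1.003
grip_force: 0.0
```

Call:
drive_tool(rows=[[[0,0,-0.033,0,0,0,1],[0,0,-0.033,0,0,0,1],[0,0,-0.033,0,0,0,1],[0,0,0,0,0,0,1],[0,0,0,0,0,0,1]]])

```text
clock: 28.8
tcp_pos: [0.6936, 0.043, 0.2549]
tool_rot: [[-0.315, 0.949, -0.0], [0.949, 0.315, -0.0], [0.0, -0.0, -1.0]]
ft_force: [0.1, -0.7, -0.1]
width: 0.997
grip_force: 0.0
```

Run:
```python
from h import *
s=ctrl.get_state(); print(np.round(s['joint_positions'],3),s['tcp_pos'])
gate(); gate((.056,.072),wood=False); look('wrist','w2')
```

```text
[ 0.045  0.504  1.212 -0.     1.426 -0.275] [0.69361169 0.04298371 0.25486765]
wrist 1666 ((0.6957116723060608, 0.040636803954839706), (0.013581618666648865, 0.059243567287921906), 17.959606170654297) z 0.1625 mean [0.695  0.0421 0.1623] px [319. 244.]
wrist 423 ((0.6807853579521179, 0.036538250744342804), (0.013615495525300503, 0.03716292604804039), 15.150293350219727) z 0.0636 mean [0.6818 0.037  0.0634] px [303. 216.]
```

View pics/w2.png

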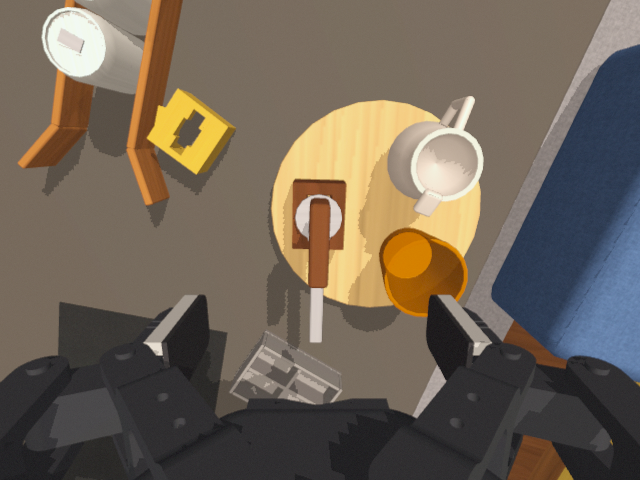

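The bar stands between the fingers and in line with them, at (319,244). Next: descend and pinch.

Call:
drive_tool(rows=[[[0,0,0,-0.01,0.004,0.08,1],[0,0,0,0,0,0.1,1],[0,0,0,0,0,0.1,1],[0,0,0,0,0,0.09,1],[0,0,0,0,0,0.05,1]]])

```text
clock: 29.37
tcp_pos: [0.6942, 0.0402, 0.125]
tool_rot: [[-0.316, 0.949, -0.005], [0.949, 0.316, -0.0], [0.001, -0.005, -1.0]]
ft_force: [0.6, 0.1, 0.5]
width: 1.001
grip_force: 0.0
```

Call:
drive_tool(rows=[[[0,0,0,0,0,0,1],[0,0,0,0,0,0,0.5],[0,0,0,0,0,0,0.3],[0,0,0,0,0,0,0.2],[0,0,0,0,0,0,0]]], squeeze=60)

```text
clock: 29.78
tcp_pos: [0.6971, 0.0403, 0.1306]
tool_rot: [[-0.317, 0.948, 0.003], [0.948, 0.317, 0.0], [-0.001, 0.003, -1.0]]
ft_force: [1.1, -0.0, 0.2]
width: 0.456
grip_force: 0.0
```

Call:
drive_tool(rows=[[[0,0,0,0,0,0,0],[0,0,0,0,0,0,0],[0,0,0,0,0,0,0],[0,0,0,0,0,0,0],[0,0,0,0,0,0,0]]])

```text
clock: 30.2
tcp_pos: [0.6964, 0.0401, 0.1297]
tool_rot: [[-0.317, 0.948, 0.001], [0.948, 0.317, -0.0], [-0.001, 0.001, -1.0]]
ft_force: [-2.0, -0.1, 5.7]
width: 0.155
grip_force: 58.7
```

Call:
drive_tool(rows=[[[0,0,0,0,0,-0.04,0],[0,0,0,0,0,-0.06,0],[0,0,0,0,0,-0.06,0],[0,0,0,0,0,-0.05,0],[0,0,0,0,0,-0.03,0]]])

```text
clock: 30.62
tcp_pos: [0.6968, 0.0404, 0.2026]
tool_rot: [[-0.318, 0.948, 0.002], [0.948, 0.318, 0.0], [-0.001, 0.002, -1.0]]
ft_force: [0.7, 0.3, -2.2]
width: 0.153
grip_force: 58.6
```

Call:
drive_tool(rows=[[[0,0,0,0,0,0,0],[0,0,0,0,0,0,0]]])

```text
clock: 30.78
tcp_pos: [0.6961, 0.0404, 0.2005]
tool_rot: [[-0.318, 0.948, -0.0], [0.948, 0.318, -0.0], [0.0, -0.0, -1.0]]
ft_force: [0.2, -0.3, -2.4]
width: 0.154
grip_force: 58.6
```

Run:
```python
from h import *
s=ctrl.get_state(); print(s['tcp_pos'],np.round(s['tool_rot'],4),s['ft_force'])
gate((.21,.24)); gate((.145,.16),wood=False); gate((.115,.135),wood=False); 
im,d,P,c=look('side','s2'); cv2.imwrite('pics/s2c.png',cv2.resize(im[180:320,190:390],(800,560)))
```

```text
[0.69610048 0.04036343 0.20045911] [[-3.176e-01  9.482e-01 -2.000e-04]
 [ 9.482e-01  3.176e-01 -0.000e+00]
 [ 0.000e+00 -2.000e-04 -1.000e+00]] [ 0.18684319 -0.29025891 -2.42204855]
wrist 6420 ((0.6953306794166565, 0.04302849620580673), (0.013797593303024769, 0.05505235120654106), 18.222352981567383) z 0.2332 mean [0.694  0.0471 0.2321] px [317. 320.]
none
wrist 2020 ((0.6942602396011353, 0.0432608388364315), (0.04338759183883667, 0.037736136466264725), 18.98997688293457) z 0.1331 mean [0.6924 0.0466 0.1331] px [316. 243.]
```

View pics/s2c.png

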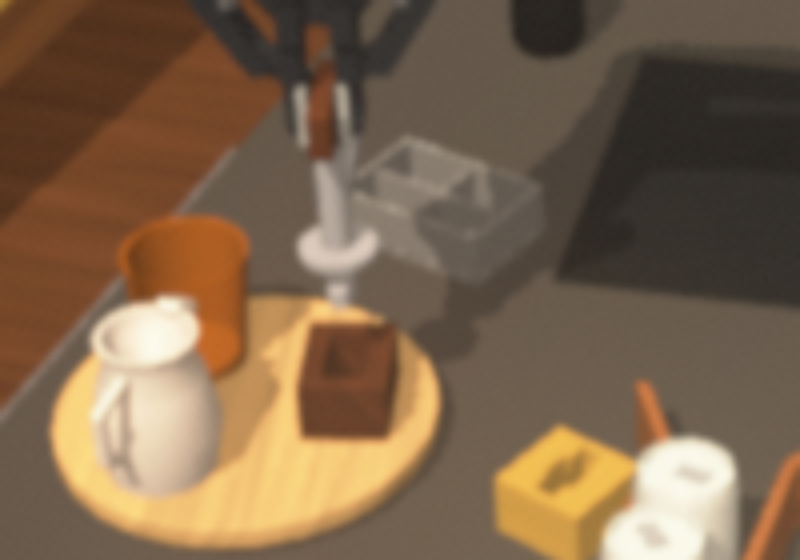

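The gate is held upright and clear of the block; the collar-to-TCP height is 72 mm. Next I carry it toward the socket and turn it to the entry yaw.

Call:
drive_tool(rows=[[[0,0,0,0.014,-0.06,0,0],[0,0,0,0.014,-0.1,0,0],[0,0,0,0.014,-0.1,0,0],[0,0,0,0.014,-0.1,0,0],[0,0,0,0.014,-0.06,0,0]]])

```text
clock: 31.4
tcp_pos: [0.5665, 0.0196, 0.1998]
tool_rot: [[-0.317, 0.948, -0.004], [0.948, 0.317, -0.0], [0.001, -0.004, -1.0]]
ft_force: [0.9, -0.1, -2.7]
width: 0.156
grip_force: 58.9
```

Call:
drive_tool(rows=[[[0,0,0.035,0,0,0,0],[0,0,0.035,0,0,0,0],[0,0,0.035,0,0,0,0],[0,0,0.035,0,0,0,0],[0,0,0.035,0,0,0,0]]])

```text
clock: 31.82
tcp_pos: [0.5696, 0.0202, 0.2001]
tool_rot: [[0.23, 0.973, -0.001], [0.973, -0.23, -0.0], [-0.0, -0.001, -1.0]]
ft_force: [0.3, -0.2, -2.2]
width: 0.151
grip_force: 59.1
```

Call:
drive_tool(rows=[[[0,0,0.034,0,0,0,0],[0,0,0,0,0,0,0],[0,0,0,0,0,0,0],[0,0,0,0,0,0,0]]])

```text
clock: 32.15
tcp_pos: [0.5699, 0.0202, 0.2003]
tool_rot: [[0.325, 0.946, -0.001], [0.946, -0.325, -0.0], [-0.0, -0.001, -1.0]]
ft_force: [-0.1, -0.5, -1.7]
width: 0.156
grip_force: 59.1
```

Run:
```python
from h import *
s=ctrl.get_state(); print(s['tcp_pos'],np.round(s['tool_rot'],4),s['ft_force'])
socket();  gate((.21,.24),(.4,.7,-.1,.15)); gate((.115,.135),(.4,.7,-.1,.15),wood=False)
im,d,P,c=look('wrist','w3'); print('cans',*cans(im,P))
```

```text
[0.56992066 0.02015716 0.2003477 ] [[ 3.253e-01  9.456e-01 -6.000e-04]
 [ 9.456e-01 -3.253e-01 -1.000e-04]
 [-3.000e-04 -6.000e-04 -1.000e+00]] [-0.11701522 -0.5243471  -1.68567909]
sock ((0.5528199076652527, 0.0737629234790802), (0.05548867583274841, 0.056017059832811356), 71.01033020019531) 0.03571424641802237
hole ((0.5541018843650818, 0.07549828290939331), (0.03755935654044151, 0.016556501388549805), 68.93975067138672) [0.55381753 0.07738068] 651
wrist 6411 ((0.5712253451347351, 0.02259179577231407), (0.055580563843250275, 0.013802346773445606), 70.7243881225586) z 0.2332 mean [0.5727 0.0268 0.2321] px [317. 321.]
wrist 116 ((0.5794268846511841, 0.03332352638244629), (0.005878410767763853, 0.011575466021895409), 79.55097961425781) z 0.1344 mean [0.5791 0.0333 0.1343] px [324. 230.]
cans (0.4674, 0.2123, 0.0175, 0.0876, (np.float64(55.0), np.float64(6.0))) (0.4736, 0.17, 0.0259, 0.0872, (np.float64(98.0), np.float64(67.0))) (0.4745, 0.1156, 0.0259, 0.0871, (np.float64(138.0), np.float64(150.0)))
```

View pics/w3.png

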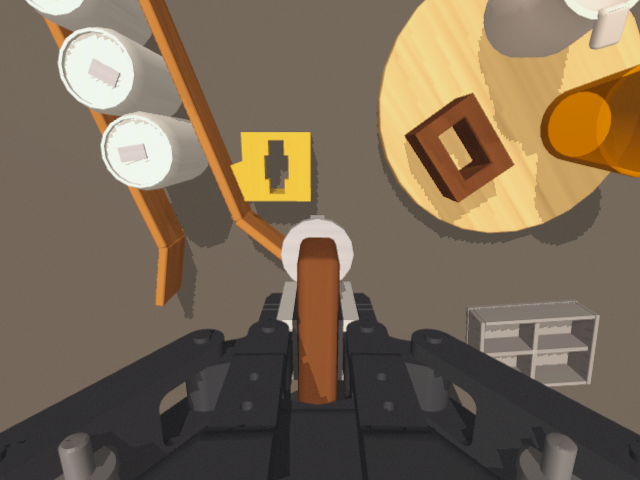

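The w3 picture shows the keyhole at (276,166), aligned with the tool axes, and the gate gripped centrally. I move above the socket and lower to just clear of it.

Call:
drive_tool(rows=[[[0,0,0,0.04,-0.03,0,0],[0,0,0,0.059,-0.043,0,0],[0,0,0,0.05,-0.04,0,0],[0,0,0,0,0,0,0],[0,0,0,0,0,0.06,0]]])

```text
clock: 32.77
tcp_pos: [0.5549, 0.0746, 0.1859]
tool_rot: [[0.325, 0.946, 0.008], [0.946, -0.325, 0.001], [0.003, 0.007, -1.0]]
ft_force: [1.3, -0.8, -1.8]
width: 0.155
grip_force: 59.1
```

Call:
drive_tool(rows=[[[0,0,0,0,0,0.06,0],[0,0,0,0,0,0.04,0],[0,0,0,0,0,0,0],[0,0,0,0,0,0,0],[0,0,0,0,0,0,0]]])

```text
clock: 33.18
tcp_pos: [0.5535, 0.0734, 0.1536]
tool_rot: [[0.327, 0.945, 0.002], [0.945, -0.327, -0.0], [0.001, 0.002, -1.0]]
ft_force: [0.5, -0.7, -1.3]
width: 0.158
grip_force: 58.9
```

Call:
drive_tool(rows=[[[0,0,0,0,0,0,0],[0,0,0,0,0,0,0]]])

```text
clock: 33.35
tcp_pos: [0.5533, 0.0735, 0.1537]
tool_rot: [[0.327, 0.945, 0.002], [0.945, -0.327, 0.0], [0.001, 0.002, -1.0]]
ft_force: [-0.4, -0.2, -2.0]
width: 0.152
grip_force: 58.9
```

Run:
```python
from h import *
s=ctrl.get_state(); print(s['tcp_pos'],np.round(s['tool_rot'],4),s['ft_force'])
im,d,P,c=look('wrist'); H,S,V=cv2.split(cv2.cvtColor(im,cv2.COLOR_BGR2HSV))
o=cv2.resize(im[100:340,200:440],(600,600)); cv2.imwrite('pics/w4.png',o)
socket()
```

```text
[0.55332985 0.07350325 0.15372467] [[ 3.273e-01  9.449e-01  2.100e-03]
 [ 9.449e-01 -3.273e-01  1.000e-04]
 [ 8.000e-04  1.900e-03 -1.000e+00]] [-0.44074655 -0.15773284 -2.02753337]
sock ((0.5530651807785034, 0.07395565509796143), (0.056237634271383286, 0.05629647895693779), 70.82801055908203) 0.035675135713711004
hole ((0.5537264943122864, 0.07463694363832474), (0.040642134845256805, 0.029210304841399193), 72.56295013427734) [0.55179713 0.06883686] 798
```

View pics/w4.png

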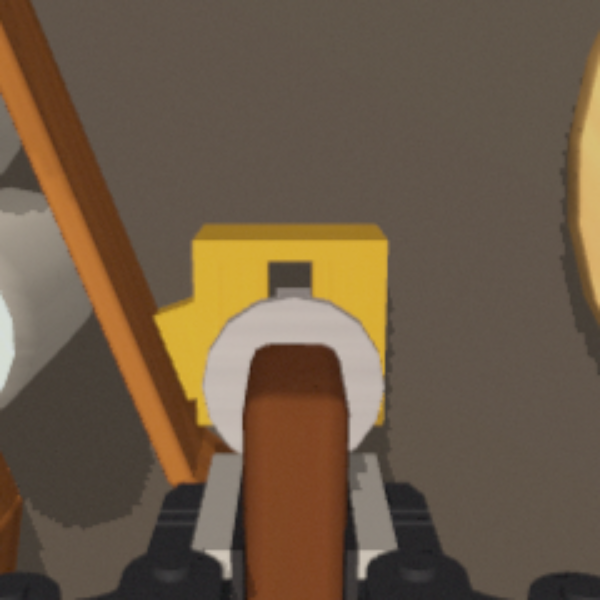

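Call:
drive_tool(rows=[[[0,0,0,-0.0005,-0.0025,0.02,0],[0,0,0,0,0,0.02,0],[0,0,0,0,0,0.02,0],[0,0,0,0,0,0.02,0],[0,0,0,0,0,0.02,0]]])

```text
clock: 33.87
tcp_pos: [0.5517, 0.0736, 0.1217]
tool_rot: [[0.327, 0.945, -0.001], [0.945, -0.327, -0.0], [-0.0, -0.001, -1.0]]
ft_force: [-0.8, -0.1, -1.2]
width: 0.152
grip_force: 59.0
```

Call:
drive_tool(rows=[[[0,0,0,0,0,0,0],[0,0,0,0,0,0,0]]])

```text
clock: 34.03
tcp_pos: [0.5517, 0.0736, 0.1221]
tool_rot: [[0.327, 0.945, -0.001], [0.945, -0.327, -0.0], [-0.001, -0.001, -1.0]]
ft_force: [-0.5, 0.6, -3.1]
width: 0.156
grip_force: 59.0
```

Call:
drive_tool(rows=[[[0,0,0,0,0,0.015,0],[0,0,0,0,0,0.015,0],[0,0,0,0,0,0.01,0],[0,0,0,0,0,0.005,0],[0,0,0,0,0,0,0]]])

```text
clock: 34.45
tcp_pos: [0.5516, 0.0736, 0.1087]
tool_rot: [[0.327, 0.945, -0.001], [0.945, -0.327, -0.0], [-0.0, -0.001, -1.0]]
ft_force: [0.7, 0.6, -1.4]
width: 0.156
grip_force: 59.1
```

Call:
drive_tool(rows=[[[0,0,0,0,0,0.004,0],[0,0,0,0,0,0,0],[0,0,0,0,0,0,0]]])

```text
clock: 34.7
tcp_pos: [0.552, 0.0736, 0.1081]
tool_rot: [[0.327, 0.945, 0.0], [0.945, -0.327, -0.0], [0.0, 0.0, -1.0]]
ft_force: [0.0, 0.1, -1.8]
width: 0.154
grip_force: 59.1
```

Call:
drive_tool(rows=[[[0,0,0,0,0,0.003,0],[0,0,0,0,0,0,0],[0,0,0,0,0,0.003,0],[0,0,0,0,0,0,0]]])

```text
clock: 35.03
tcp_pos: [0.5523, 0.0738, 0.1077]
tool_rot: [[0.327, 0.945, 0.001], [0.945, -0.327, 0.0], [0.001, 0.001, -1.0]]
ft_force: [-2.5, 0.1, 7.6]
width: 0.153
grip_force: 60.4
```

Call:
drive_tool(rows=[[[0,0,0,0,0,0,0],[0,0,0,0,0,0,0]]])

```text
clock: 35.2
tcp_pos: [0.5522, 0.0738, 0.1077]
tool_rot: [[0.327, 0.945, 0.001], [0.945, -0.327, 0.0], [0.001, 0.001, -1.0]]
ft_force: [-2.8, -0.2, 7.5]
width: 0.155
grip_force: 60.4
```

The collar is flush: contact force at TCP z = 0.1077 puts the gate's collar at about 0.036. Now I turn it clockwise 70°.

Call:
drive_tool(rows=[[[0,0,0.02,0,0,0,0],[0,0,0.035,0,0,0,0],[0,0,0.035,0,0,0,0],[0,0,0.035,0,0,0,0],[0,0,0.035,0,0,0,0]]])

```text
clock: 35.62
tcp_pos: [0.5531, 0.0731, 0.1077]
tool_rot: [[0.745, 0.667, 0.003], [0.667, -0.745, -0.001], [0.002, 0.003, -1.0]]
ft_force: [0.2, -2.3, 6.5]
width: 0.159
grip_force: 59.9
```

Call:
drive_tool(rows=[[[0,0,0.035,0,0,0,0],[0,0,0.035,0,0,0,0],[0,0,0.035,0,0,0,0],[0,0,0.035,0,0,0,0],[0,0,0.035,0,0,0,0]]])

```text
clock: 36.03
tcp_pos: [0.5528, 0.0729, 0.1077]
tool_rot: [[0.984, 0.179, 0.003], [0.179, -0.984, -0.001], [0.002, 0.002, -1.0]]
ft_force: [-0.6, -1.9, 6.9]
width: 0.155
grip_force: 59.8
```

Call:
drive_tool(rows=[[[0,0,0.035,0,0,0,0],[0,0,0.019,0,0,0,0],[0,0,0,0,0,0,0],[0,0,0,0,0,0,0],[0,0,0,0,0,0,0]]])

```text
clock: 36.45
tcp_pos: [0.5528, 0.0731, 0.1077]
tool_rot: [[1.0, 0.016, 0.003], [0.016, -1.0, -0.001], [0.003, 0.001, -1.0]]
ft_force: [-0.6, -1.6, 7.1]
width: 0.152
grip_force: 60.0
```

```bash
python3 -c "
from h import *
report()
im,d,P,c=look('wrist','w5')"
```

```text
36.45 [0.5528 0.0731 0.1077] [1.    0.016]
top
 (0.473, 0.285, 0.0259, 0.0876)
 (0.4725, 0.2275, 0.0262, 0.0877)
 (0.4653, 0.3393, 0.0259, 0.0877)
side
wrist
 (0.4793, 0.2267, 0.0209, 0.087)
```

View pics/w5.png

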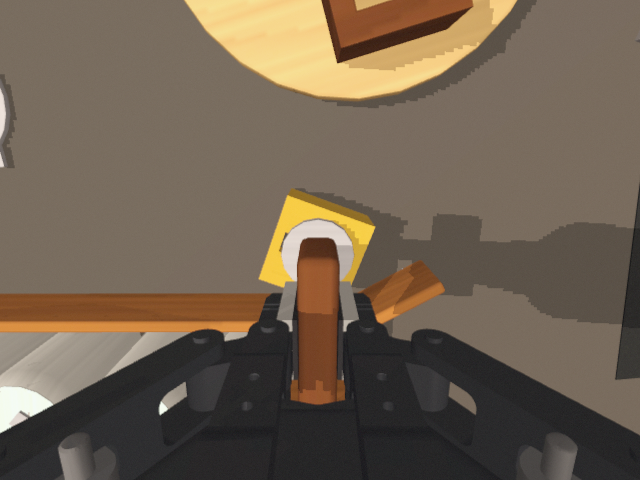

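The gate is across and aligned with the rack (yaw 0.016 rad against 0.015). Next I release and retreat straight up.

Call:
drive_tool(rows=[[[0,0,0,0,0,0,0.3],[0,0,0,0,0,0,0.4],[0,0,0,0,0,0,0.6],[0,0,0,0,0,0,0.6],[0,0,0,0,0,0,0.6]]])

```text
clock: 37.07
tcp_pos: [0.5518, 0.0737, 0.106]
tool_rot: [[1.0, 0.015, -0.0], [0.015, -1.0, -0.0], [-0.0, 0.0, -1.0]]
ft_force: [-0.2, -0.0, 0.8]
width: 0.604
grip_force: 0.0
```

Call:
drive_tool(rows=[[[0,0,0,0,0,-0.04,0.6],[0,0,0,0,0,-0.06,0.6],[0,0,0,0,0,-0.1,0.6],[0,0,0,0,0,-0.13,0.6],[0,0,0,0,0,-0.13,0.6]]])

```text
clock: 37.48
tcp_pos: [0.5512, 0.0736, 0.2449]
tool_rot: [[1.0, 0.015, -0.002], [0.015, -1.0, -0.0], [-0.002, 0.0, -1.0]]
ft_force: [0.8, 0.0, 0.3]
width: 0.603
grip_force: 0.0
```

Call:
drive_tool(rows=[[[0,0,0,-0.12,0,-0.05,0.6],[0,0,0,-0.12,0,0,0.6],[0,0,0,-0.12,0,0,0.6],[0,0,0,-0.12,0,0,0.6],[0,0,0,-0.1,0,0,0.6]]])

```text
clock: 37.9
tcp_pos: [0.3753, 0.0708, 0.259]
tool_rot: [[1.0, 0.015, -0.001], [0.015, -1.0, -0.0], [-0.001, 0.0, -1.0]]
ft_force: [-0.3, -0.5, -0.6]
width: 0.603
grip_force: 0.0
```

Call:
drive_tool(rows=[[[0,0,0,0,0,0,0.6],[0,0,0,0,0,0,0.6]]])

```text
clock: 38.07
tcp_pos: [0.377, 0.071, 0.2596]
tool_rot: [[1.0, 0.016, 0.002], [0.016, -1.0, 0.0], [0.002, -0.0, -1.0]]
ft_force: [0.3, 0.3, 0.7]
width: 0.602
grip_force: 0.0
```

Run:
```python
from h import *
report()
for n in ('wrist','top','side'): gate((.13,.15),(.45,.65,0,.15),n); gate((.05,.08),(.4,.65,0,.15),n,False)
im,d,P,c=look('wrist','w6'); im2=look('top')[0]
o=np.zeros((480,800,3),'uint8'); o[:,:400]=cv2.resize(im,(400,300))[:480] if 0 else np.vstack([cv2.resize(im,(400,300)),np.zeros((180,400,3),'uint8')]); o[:300,400:]=cv2.resize(im2,(400,300)); o[300:,:]=0
o[300:480,:270]=cv2.resize(im2[230:330,180:330],(270,180)); o[300:480,300:570]=cv2.resize(look('side')[0][230:430,260:430][:113],(270,180)); cv2.imwrite('pics/f.png',o)
```

```text
38.07 [0.377  0.071  0.2596] [1.    0.016]
top
 (0.4734, 0.2856, 0.026, 0.0878)
 (0.4729, 0.228, 0.026, 0.088)
 (0.4728, 0.17, 0.0261, 0.0876)
 (0.474, 0.115, 0.0262, 0.0877)
 (0.465, 0.3383, 0.0259, 0.0881)
side
wrist
 (0.4746, 0.2881, 0.0274, 0.0872)
 (0.4726, 0.2285, 0.0255, 0.0871)
 (0.4743, 0.1161, 0.0254, 0.0871)
 (0.473, 0.1711, 0.0254, 0.0871)
 (0.4648, 0.3319, 0.0234, 0.0872)
wrist 393 ((0.5274630784988403, 0.07314126938581467), (0.008987250737845898, 0.012854712083935738), 0.6130088567733765) z 0.14 mean [0.5268 0.0731 0.1389] px [317.   9.]
wrist 1665 ((0.4871131181716919, 0.07281811535358429), (0.09859727323055267, 0.011630007065832615), 0.3674291968345642) z 0.0666 mean [0.4887 0.0729 0.0666] px [317.  88.]
top 175 ((0.5537526607513428, 0.07147785276174545), (0.05784555897116661, 0.012319116853177547), 0.40887337923049927) z 0.1412 mean [0.5548 0.0716 0.1411] px [255. 253.]
top 190 ((0.4925702214241028, 0.07279945909976959), (0.012422843836247921, 0.0700809434056282), 88.97286224365234) z 0.0668 mean [0.4916 0.0724 0.0664] px [257. 288.]
side 187 ((0.5517616271972656, 0.07649794220924377), (0.01828908547759056, 0.05967860668897629), 89.88408660888672) z 0.1379 mean [0.5508 0.0778 0.1371] px [331. 260.]
side 198 ((0.5322190523147583, 0.07609890401363373), (0.054931748658418655, 0.01881588250398636), 1.7244020700454712) z 0.0637 mean [0.5349 0.0787 0.0633] px [339. 290.]
```

View pics/f.png

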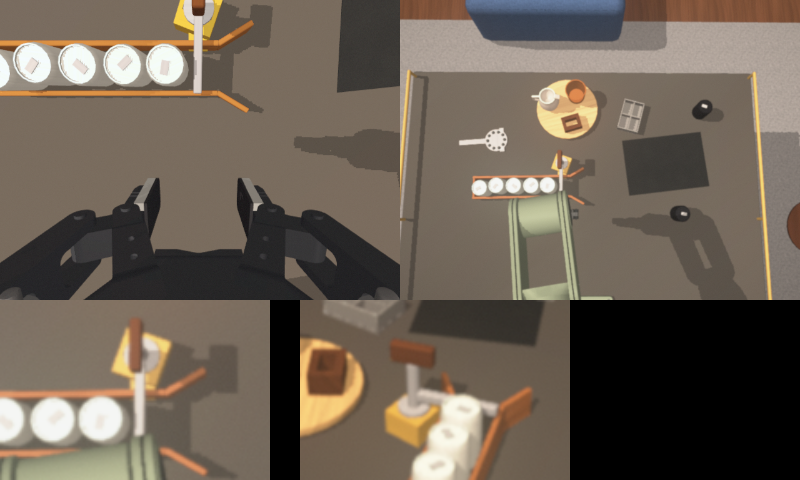

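All five cans are in the lane, the gate is flush (arm top 0.0667 m against 0.067 m expected) and straight across, the bystanders are in place, and the arm is clear.

```bash
python3 -c "
from rig import order
print(order.job_done())"
```

```text
the job is handed in; nothing more can be done
None
```

I've handed the job in, with no verdict returned: all five cans are in single file inside the gate's line, and the gate is flush in its socket, turned straight across the mouth and released.

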